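# Re-set a cam quick-release vise and clamp a square bar

### The job

Clamp the square bar from the wooden rack in the quick-release vise by its plain end, spigot end out to the front. Flip the cam lever right open, back the hex nut off until the open jaws leave the bar about 6 mm of play, lay the bar square and flat on the seat between the jaws with its plain end up to the end stop, then flip the lever fully closed, so that the sprung jaw pad ends up pressed about half-way in. Leave the round rod in its groove and do not knock the other things about.

Things in the scene. Friction and masses are not known exactly. Their poses are not given: they have to be found in the camera images.
- vise: Metal vise fixed on the table (place and yaw vary). Origin: on the table, in the plane of the fixed jaw's face. x: along the jaws from open front (-x) to end stop; y: from fixed jaw to lever and nut. Base plate 12 mm thick, x -60..48, y -30..125 mm. Fixed jaw x -30..30, y -22..0, 48 mm high. Nut post at x -28, y 104: 34 mm square to 34 mm up, then a 23 mm round neck. Lever cheeks x 10..40, y 50..105, 50 mm high
- seat_stop (a point): Where the centre of the bar's plain end face belongs when the bar lies on the seat, against fixed jaw and end stop: vise x 30, y 9 mm, 33 mm above the table; axes as the vise. Seat: flat, top 24 mm up, vise x -58..30, y -4..26 mm. End stop: face at vise x = 30, y -10..20 mm, top 44 mm up
- lever (a joint): Cam lever, hinged on the vise's moving carriage; hinge axis along the vise's x, 38 mm above the table. 0 = closed, upright (starts closed); 1.35 rad = fully open (limit), tip leaning far over to the vise's +y. Stays where it is left; friction about 0.15 N m, plus up to 0.1 N m from the spring when closing on a bar
- lever_tip (a point): Centre of the lever's black cross grip, a cylinder of diameter 18 and length 16 mm along the vise's x: pinch its two flat ends; it turns between the pads as the lever swings. 68 mm from the hinge axis: tip = hinge + 68 mm x (sin(lever) along the vise's y, cos(lever) up). Own z points from hinge to tip. The hinge moves 6 mm to the vise's +y per rad of nut
- nut (a joint): Hex adjusting nut on an upright axis. Grows (0 to 2.6) counter-clockwise seen from above, which widens the jaw gap. Gap from fixed jaw to free pad = 3 + 6 x nut + 8.9 x lever mm (nut, lever in rad). Starts 0 to 0.5, too tight for the 18 mm bar; nut 1.5 gives 6 mm of play with the lever open and a pad pressed 6 mm in when closed. Friction 0.06 N m, stays where left
- nut_grip (a point): Point on the nut's axis, 69 mm above the table, 10 mm below the nut's top. Nut 28 mm across flats, 24 mm tall; flats face its own x axis and every 60 degrees from it; turns with the nut
- preload (a joint): How far the sprung jaw pad is pressed in, m: 0 free, 0.012 fully in; spring 1.5 N per mm. 0.006 is half-way in
- pad_face (a point): Centre of the moving jaw pad's face (it looks to the vise's -y), 36 mm above the table; pad at vise x -28..28, from 26 to 48 mm up with its ram plate behind it
- rack: Low wooden rack 120 x 120 x 40 mm, fixed on the table, place and yaw vary. Origin under its centre. Two open-topped grooves along its x, 24 mm wide, floor 16 mm up, at y = +36 and -36 mm, open at the front (-x), closed at the back. One holds the square bar and the other the round rod (which is which varies); their plain ends stick out about 55 mm at the front and their spigot ends lie between the groove walls
- bar_mid (a point): Centre of the square bar: aluminium, 18 x 18 x 150 mm, 0.12 kg, with a round spigot 12 mm in diameter and 11 mm long on one end; the other end is plain. Its x runs along the bar towards the spigot end, z up at the start
- bar_plain_end (a point): Centre of the square bar's plain end face, 75 mm from its centre
- rod_mid (a point): Centre of the round rod, same metal, 18 mm in diameter and 150 mm long with a spigot, in the rack's other groove; leave it
- stopper_mid (a point): Centre of a white stopper, 30 mm across, 17 mm tall, loose bystander between rack and vise
- lozenge_mid (a point): Centre of a pale wax lozenge lying along its y, 16 x 88 x 14 mm, loose bystander
- bottle_mid (a point): Centre of a white bud bottle, 48 mm across, 103 mm tall, loose bystander at the back
- tall_bottle_mid (a point): Centre of another white bud bottle, 50 mm across, 106 mm tall, loose bystander at the back
- egg_mid (a point): Centre of a plaster egg, 72 mm across, 62 mm tall, loose bystander on the left
- pot_mid (a point): Centre of a white open pot, 87 mm across, 57 mm tall, loose bystander on the left
- bangle_mid (a point): Centre of a white bangle, 78 x 94 x 31 mm, loose bystander at the front left
- bar: Body of the square bar; origin at the centre of its underside, 9 mm below point bar_mid, same axes
Things that resemble listed ones, but are neither listed nor needed, are in the scene too. Several things have the shape of the vise; the one meant has the colours described above.

How it is judged (in metres and radians):
On the way, in this order (a step that is already met when the one before it is completed fails the run):
1. the cam lever is flipped open (value of joint lever above 1.15 rad), for 0.1 s.
2. with the lever open, the nut is backed off so that the bar has 3 to 9 mm of play (value of joint lever above 1.15 rad and value of joint nut between 1 and 2 rad), for 0.2 s.
3. the bar's plain end lies on the seat between the open jaws (value of joint lever above 1.1 rad and x of bar_plain_end in the frame of vise between 0.021 and 0.034 m and y of bar_plain_end in the frame of vise between 0.004 and 0.024 m and z of each of bar_mid, bar_plain_end in the frame of vise below 0.037 m), for 0.2 s.
At the end, for the whole second after the job is handed in: Lever closed (within 0.12 rad), pad pressed in 3 to 9 mm, bar at rest on the seat between the jaws, within 4 degrees of square, plain end within 9 mm of the stop, spigot to the front; rod in its groove (moved under 30 mm); no bystander shifted over 30 mm (value of joint lever below 0.12 rad and value of joint preload between 0.003 and 0.009 m and x of bar_plain_end in the frame of vise between 0.021 and 0.034 m and y of bar_plain_end in the frame of vise between 0.004 and 0.024 m and z of each of bar_mid, bar_plain_end in the frame of vise below 0.037 m and angle between the x axis of bar_mid and the x axis of vise, either way round below 0.07 rad and linear speed of bar below 0.02 m/s and height (world z) of rod_mid above 0.018 m and distance of rod_mid from where it was at the start of the episode below 0.03 m); the robot touches nothing.
It fails at once if a bystander is knocked or shifted by more than 30 mm (distance of any of stopper_mid, lozenge_mid, bottle_mid, tall_bottle_mid, egg_mid, pot_mid, bangle_mid from where it was at the start of the episode above 0.03 m).
It fails at once if the round rod is taken out of its groove (distance of rod_mid from where it was at the start of the episode above 0.03 m).
It also fails if it takes over 72 s, if anything falls off the work surface, if the arm or the gripper's body presses on something with over 40 N, if the wrist force passes 120 N, or if a joint passes its speed limit or range.

### The arm

A 7-joint arm with a two-finger parallel gripper is mounted at the origin on the work surface; the furniture and walls round the work are solid. World frame = base frame: x ahead of the robot, y to its left, z up, the work surface at z = 0. Lengths are in mm, angles in rad, forces in N, time in s.
With the tool pointing down it reaches from about 400 to 850 mm from the base axis. Payload 4.5 kg.
Tool frame: the origin (TCP) lies on the mounting face of the last link; the fingertips stand 166 mm ahead of it and the grasp point (between the pads) lies ahead of it (bot.tcp_to_grasp is the z of the grasp point in the tool frame, in mm); z points along the fingers, y is the direction in which the jaws open and shut (so a half turn about z gives the same grasp; the last joint's range is limited). The gripper opens to 88 mm and grips with 3 to 60 N. Pads are 18 mm wide; open, the fingers measure 123 mm over their backs; the gripper's body (75 mm by 187 mm) begins 45 mm behind the grasp point.
Start: joints at [-1.124, 0.689, -0.195, 1.565, 0.157, 0.902, -0.215], TCP at [250.715, 572.52, 404.743] pointing down, gripper open.
Joint ranges: [-3.01, 3.01], [-0.46, 2.08], [-1.47, 1.51], [0.13, 2.56], [-1, 4.14], [0.04, 2.09], [-2.66, 2.66]. Speed limits (rad/s): [2.57, 2.57, 3.14, 3.14, 3.14, 3.14, 3.14].

### API

Orientations are given as a rotation vector (axis times angle).
In Python, from cell import bot, cams gives the robot as it stands.
- The arm moves only by the tool send_rows, never from a script. Its argument "plan" is a list of rows, each a list of 3 entries, a list of its own where there are three numbers: the finger opening in mm, from 0 to 88.1, then the shift along the tool's x, y, z in mm, then the turn about the tool's z in rad. A call has 1 to 20 rows; each row is the pose to reach, as a shift and turn from the pose commanded when the call began, along the tool's axes at that moment; what a row does not reach only later rows make up. A row lasts 1/8 s, in which the tool goes at most 62.5 mm and 10.7 degrees, less where a joint would pass 70% of its speed; a pose out of reach is approached as far as the arm can. A call with a gripper value outside its range is refused whole. The fingers move at their own pace and stop on an object; "newtons" is the grip in N (left out, the last holds). Time passes only in rows, so rows that repeat a pose let the fingers close. It gives the time, the measured TCP pose, the force and the opening at its end, in the units of the state.
- bot.get_state(): the state, without advancing time (a new reading comes with each control period).
- cams.capture(name): name is "scene" or "side" or "wrist"; returns the picture (420x560x3 uint8, red, green, blue); there is no depth.
- cams.get_calibration(name): a dict with "intrinsics" (3x3 intrinsics, pixels), "k1" (the pictures are not rectified: a ray, as slopes to the right and down, at radius r is drawn at 1 + k1 r^2 times it, then the intrinsics apply), "xyz" and "attitude" of the camera in the world. Camera axes: x right, y down, z forward; pixel columns grow to the right and rows downward; lengths in mm; the calibration is good to about 2 mm. A picture is of the moment at which its call begins: read the wrist's pose just before it. get_calibration takes no time and is no camera call; for the wrist camera it gives the pose at the moment of the call.
- bot.hand_in(): hands the job in, once; it reports no verdict.
The state is a dict: "t": time; "joint_pos": joint angles; "dq": joint speeds; "tau": joint torques, N m; "tool_pos": TCP position; "tool_rot": TCP orientation; "wrist_force": force on the tool from outside, world axes, zero at the start; "torque": the same for the moment, N m; "grip_width": opening from 0.0 (shut) to 1.0 (fully open).
Only numpy, scipy, OpenCV 4.12 (cv2) and the standard library are available. Lean on these libraries where they do the work, as an engineer would, in place of code of your own. Each camera call takes 0.05 s, during which the arm holds its last target.

## Working session

There is one attempt and no reset: what is moved stays moved. The work goes in short steps, Python scripts to look and compute and a tool call to move; the robot and the scene stay as the last step left them, time stands still between calls to the robot, and variables do not carry over. Pictures are saved under pics/ and viewed, and the job is handed in when it is done.

Besides the shell and the picture viewer there is one more tool, called after "Emit:" as name([rows], argument=value, ...), one row to a line, values as JSON. send_rows: Moves the arm, as the interface text tells. Its arguments: {"type":"object","properties":{"plan":{"type":"array"},"newtons":{"type":"number"}},"required":["plan"]}

```bash
ls -la; mkdir -p pics
python3 - <<'E'
from cell import bot,cams
import cv2,numpy as np
s=bot.get_state();print(s, bot.tcp_to_grasp)
for n in ["scene","side","wrist"]:
    print(n,cams.get_calibration(n))
    cv2.imwrite(f"pics/{n}0.png",cams.capture(n)[:,:,::-1])
E
```

```text
total 12
drwxr-xr-x  3 agent agent 4096 Dec  6 13:30 .
drwxr-xr-x 23 root  root  4096 Dec  6 13:30 ..
drwxr-xr-x  2 agent agent 4096 Dec  6 13:30 pics
{'t': 0.0, 'joint_pos': array([-1.12422366,  0.68999296, -0.19452935,  1.56633036,  0.15729335,
        0.90248277, -0.21509723]), 'dq': array([-0.00122787, -0.00077922, -0.00070334, -0.00061465,  0.00036544,
       -0.00153081, -0.00012919]), 'tau': array([-1.64292724e-04, -5.27567983e+01, -1.26668762e+00, -1.53426701e+01,
       -5.25709928e-02,  6.68105960e-03,  1.74623706e-04]), 'tool_pos': array([250.60781486, 572.20487332, 403.90818154]), 'tool_rot': array([-6.43591482e-01, -3.07469434e+00,  2.83170984e-03]), 'wrist_force': array([-0.32345994, -0.67007679, -0.1589401 ]), 'torque': array([-0.0029573 , -0.06335948,  0.0259132 ]), 'grip_width': 0.9995239949533801} 147.29999999999998
scene {'intrinsics': array([[419.58131377,   0.        , 287.65297376],
       [  0.        , 419.58131377, 202.22429832],
       [  0.        ,   0.        ,   1.        ]]), 'k1': -0.0399393408226639, 'xyz': array([-241.74174988, -461.97894894,  864.40755074]), 'attitude': array([-1.9972973 ,  1.21536564, -0.56179356])}
side {'intrinsics': array([[400.26701438,   0.        , 278.20013107],
       [  0.        , 400.26701438, 206.18941568],
       [  0.        ,   0.        ,   1.        ]]), 'k1': -0.08691319502498637, 'xyz': array([ 134.44743156, -943.59724528,  707.33229016]), 'attitude': array([-2.06936765,  0.44884682, -0.2868346 ])}
wrist {'intrinsics': array([[344.34511905,   0.        , 282.46209457],
       [  0.        , 344.34511905, 209.713985  ],
       [  0.        ,   0.        ,   1.        ]]), 'k1': 0.005638370505661984, 'xyz': array([185.44825759, 599.46016724, 383.16942968]), 'attitude': array([2.42852281, 1.58762077, 0.21966378])}
```

View pics/scene0.png

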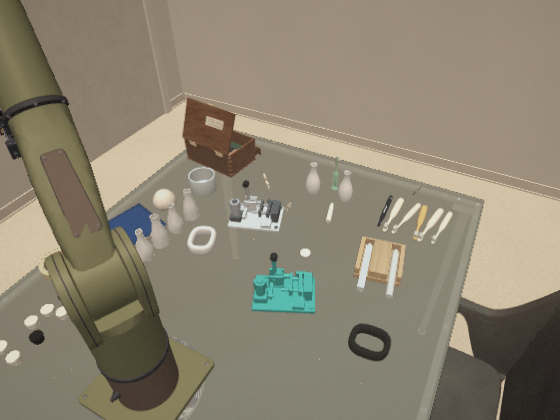

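View pics/side0.png

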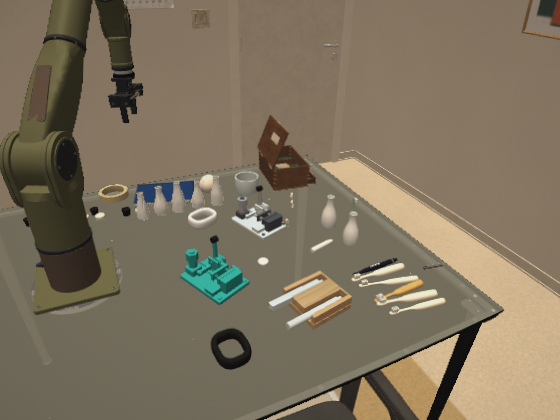

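View pics/wrist0.png

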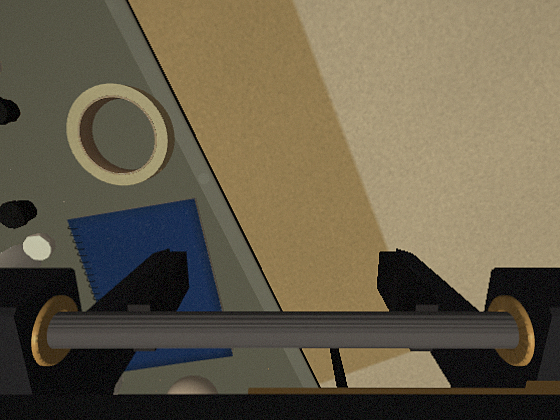

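```bash
cat > h.py <<'E'
import numpy as np,cv2
from scipy.spatial.transform import Rotation as R
from cell import bot,cams
def proj(c,P):
    P=np.atleast_2d(np.asarray(P,float)); r=R.from_rotvec(c['attitude'])
    q=r.inv().apply(P-c['xyz']); s=q[:,:2]/q[:,2:]; s=s*(1+c['k1']*(s**2).sum(1,keepdims=True))
    K=c['intrinsics']; return s*[K[0,0],K[1,1]]+K[:2,2]
def ray(c,uv):
    K=c['intrinsics']; d=(np.asarray(uv,float)-K[:2,2])/[K[0,0],K[1,1]]; s=d.copy()
    for _ in range(20): s=d/(1+c['k1']*(s@s))
    v=R.from_rotvec(c['attitude']).apply([s[0],s[1],1.]); return c['xyz'],v/np.linalg.norm(v)
def onz(c,uv,z):
    o,v=ray(c,uv); return o+v*(z-o[2])/v[2]
def tri(*cu):
    A=np.zeros((3,3));b=np.zeros(3);L=[]
    for c,u in cu:
        o,v=ray(c,u);M=np.eye(3)-np.outer(v,v);A+=M;b+=M@o;L.append((o,M))
    p=np.linalg.solve(A,b); return p,[np.linalg.norm(M@(p-o)) for o,M in L]
def crop(src,dst,x0,y0,x1,y1,k):
    im=cv2.imread(src)[y0:y1,x0:x1]; cv2.imwrite(dst,cv2.resize(im,None,fx=k,fy=k,interpolation=cv2.INTER_CUBIC))
E
python3 - <<'E'
from h import *
S=cams.get_calibration('scene');D=cams.get_calibration('side')
crop('pics/scene0.png','pics/c1.png',215,170,415,320,4)
crop('pics/side0.png','pics/c2.png',175,195,375,345,4)
for n,u in dict(rodA=(366,262),rackc=(381,260),stopper=(305,252),tealbase=(285,290),grey=(257,212)).items(): print(n,onz(S,u,0))
print(onz(D,(263,261),0), onz(D,(260,222),0))
E
```

```text
rodA [ 538.87583743 -296.67653267    0.        ]
rackc [ 5.64678807e+02 -3.31015825e+02  1.13686838e-13]
stopper [ 496.096431   -132.18308164    0.        ]
tealbase [ 353.11254775 -143.95775309    0.        ]
grey [580.08858995  73.39024451   0.        ]
[ 489.80894054 -125.25816676    0.        ] [561.20464111  64.68581571   0.        ]
```

View pics/c1.png

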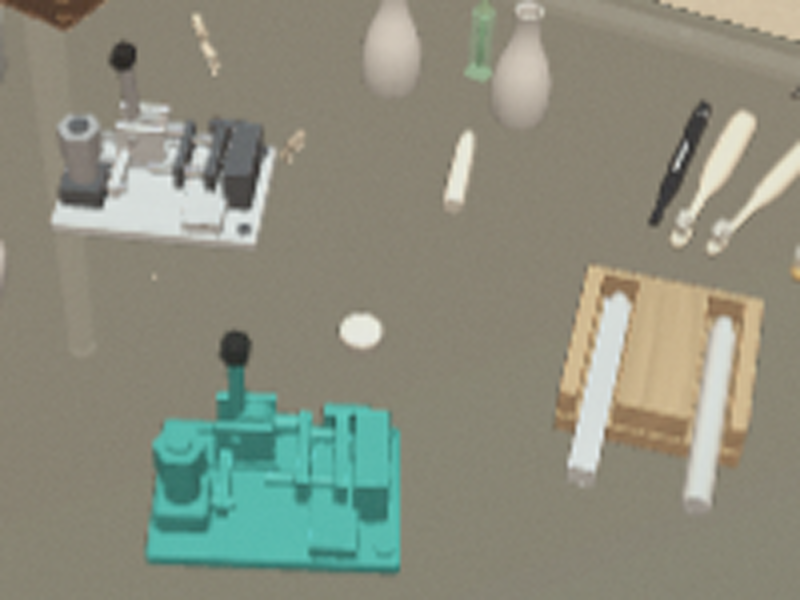

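View pics/c2.png

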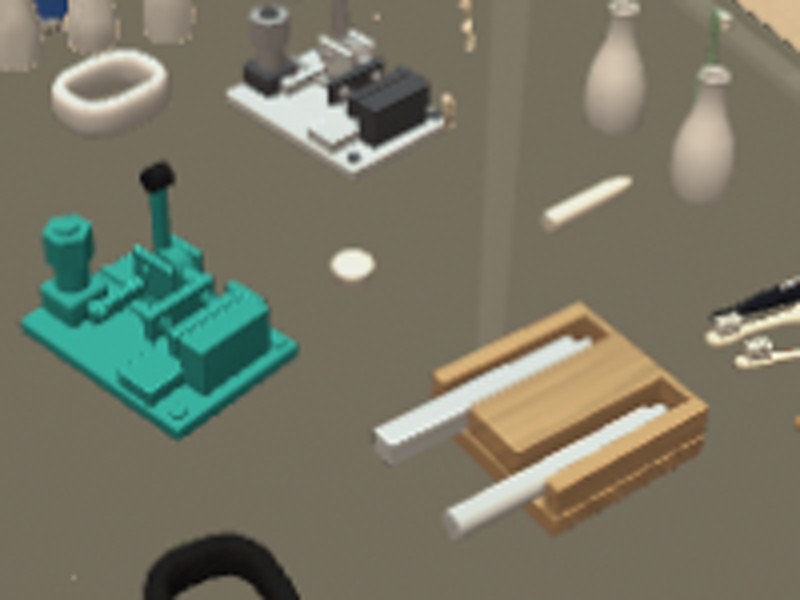

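Run:
```python
from h import *
S=cams.get_calibration('scene');D=cams.get_calibration('side');W=cams.get_calibration('wrist')
st=bot.get_state();T=R.from_rotvec(st['tool_rot'])
print(T.as_matrix().round(3))
print('cam in tool',T.inv().apply(W['xyz']-st['tool_pos']));print((T.inv()*R.from_rotvec(W['attitude'])).as_matrix().round(3))
# crop scale4 -> px ; c1 origin (215,170), c2 origin (175,195)
a=lambda x,y:(S,(215+x/4,170+y/4)); b=lambda x,y:(D,(175+x/4,195+y/4))
for n,p,q in [('bar plain top mid',(586,466),(385,436)),('rod plain',(697,497),(455,520)),('rack FL top',(558,410),(435,375)),('rack BL',(590,268),(583,303)),('rack BR',(762,300),(706,406)),
 ('vise base FR corner',(255,242),(353,172)),('base FL',(53,225),(229,95)),('base BR',(272,150),(440,122)),('nut top',(78,124),(268,13)),('stopper',(361,331),(353,265)),('lozenge',(460,170),(588,202))]:
    print(n,*[np.round(z,1) for z in tri(a(*p),b(*q))])
print('lever tip', onz(S,(215+124/4,170+55/4),106))
```

```text
[[-0.916  0.401 -0.   ]
 [ 0.401  0.916 -0.001]
 [-0.    -0.001 -1.   ]]
cam in tool [70.62283518 -1.18046396 20.82654813]
[[-0.    -0.962 -0.273]
 [ 1.    -0.     0.   ]
 [-0.001 -0.273  0.962]]
bar plain top mid [ 426.6 -320.2   33.4] [0. 0.]
rod plain [ 439.4 -388.7   26.3] [1.2 1.2]
rack FL top [ 473.1 -285.    28. ] [5.9 5.9]
rack BL [ 594.1 -262.8   33.3] [1. 1.]
rack BR [ 612.  -379.7   37.7] [0.6 0.6]
vise base FR corner [532.4 -29.2   5.8] [0.6 0.6]
base FL [484.2 116.3   1.4] [0.2 0.2]
base BR [623.6   5.1   8.9] [2.5 2.5]
nut top [517.8 108.6  76.4] [0.9 0.9]
stopper [ 485.2 -137.9   10. ] [0.2 0.2]
lozenge [ 679.8 -129.8    1.7] [0.1 0.1]
lever tip [572.95061648 100.88646224 106.        ]
```

Emit:
send_rows([
  [88, [-135, -97, 0], 0.2],
  [88, [-270, -195, 0], 0.4],
  [88, [-400, -290, 0], 0.6],
  [88, [-537, -389, 0], 0.84],
  [88, [-537, -389, 0], 0.84],
  [88, [-537, -389, 0], 0.84],
  [88, [-537, -389, 0], 0.84],
  [88, [-537, -389, 0], 0.84],
  [88, [-537, -389, 0], 0.84],
  [88, [-537, -389, 0], 0.84],
  [88, [-537, -389, 0], 0.84],
  [88, [-537, -389, 0], 0.84],
  [88, [-537, -389, 0], 0.84],
])

```text
t: 1.78
tool_pos: [586.1, 1.8, 404.4]
tool_rot: [-1.839, -2.545, -0.0]
wrist_force: [-0.4, 0.1, -0.4]
grip_width: 0.998
```

```bash
cat >> h.py <<'E'
def snap(n):
    import pickle
    s=bot.get_state();c=cams.get_calibration('wrist');cv2.imwrite(f'pics/{n}.png',cams.capture('wrist')[:,:,::-1]);pickle.dump(c,open(f'pics/{n}.pkl','wb'))
    print(s['t'],s['joint_pos'].round(3),s['tool_pos'].round(1),R.from_rotvec(s['tool_rot']).as_matrix()[:,:2].T.round(3).tolist(),s['wrist_force'].round(1),s['grip_width'])
def ld(n):
    import pickle; return pickle.load(open(f'pics/{n}.pkl','rb'))
E
python3 - <<'E'
from h import *
snap('w1');
E
```

```text
1.775 [-0.061  0.633 -0.036  1.692  0.027  0.818  0.211] [586.1   1.8 404.4] [[-0.314, 0.95, 0.002], [0.95, 0.314, -0.001]] [-0.4  0.1 -0.4] 0.9978798682419739
```

View pics/w1.png

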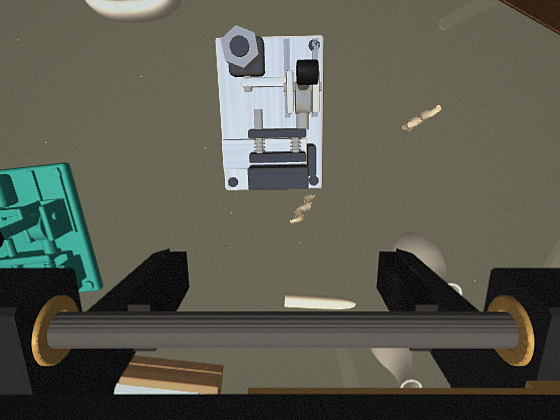

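Emit:
send_rows([
  [88, [12, 0, 40], 0],
  [88, [25, 0, 80], 0],
  [88, [25, 0, 80], 0],
  [88, [25, 0, 80], 0],
])

```text
t: 2.33
tool_pos: [579.2, 25.0, 326.0]
tool_rot: [1.84, 2.545, 0.002]
wrist_force: [0.5, 0.5, 0.3]
grip_width: 1.0
```

Run:
```python
from h import *
snap('w2'); crop('pics/w2.png','pics/w2c.png',190,0,370,220,2.7);crop('pics/w1.png','pics/w1c.png',190,10,350,210,3)
```

```text
2.325 [-0.105  0.731 -0.03   1.786  0.034  0.623  0.164] [579.2  25.  326. ] [[-0.314, 0.95, -0.001], [0.95, 0.314, 0.002]] [0.5 0.5 0.3] 0.9996751244645776
```

View pics/w2c.png

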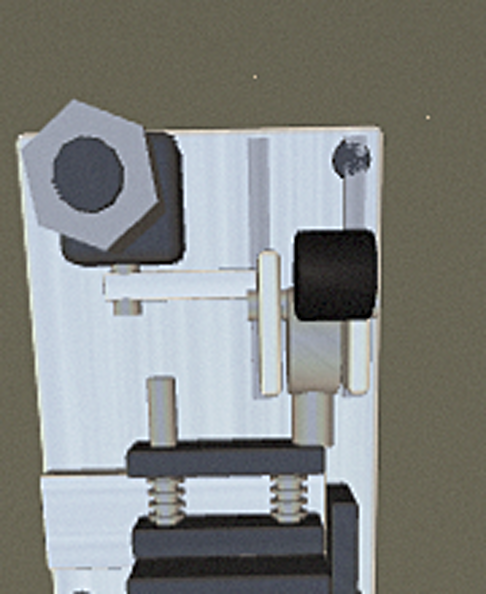

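View pics/w1c.png

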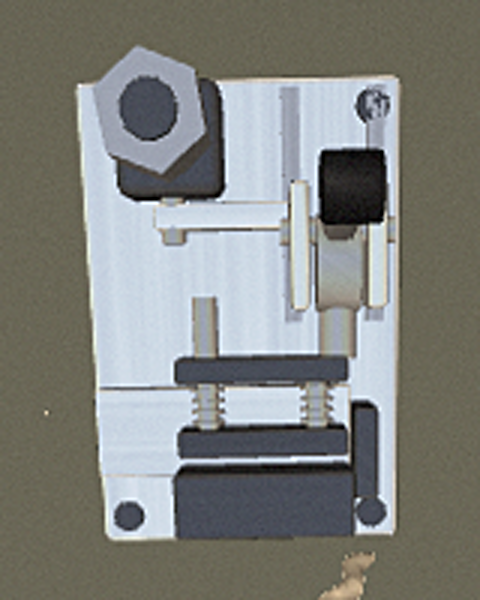

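```bash
cat > fit.py <<'E'
from h import *
from scipy.optimize import least_squares
w1,w2=ld('w1'),ld('w2')
a=lambda x,y:np.array((190+x/3,10+y/3)); b=lambda x,y:np.array((190+x/2.7,y/2.7))
F=[(w1,a(79,84),(-60,125,12)),(w1,a(399,77),(48,125,12)),(w1,a(107,538),(-60,-30,12)),(w1,a(393,538),(48,-30,12)),(w1,a(176,468),(-30,0,48)),(w1,a(353,465),(30,0,48)),
(w1,a(148,107),(-28,104,79)),(w2,b(18,135),(-60,125,12)),(w2,b(382,127),(48,125,12)),(w2,b(131,562),(-30,0,48)),(w2,b(88,174),(-28,104,79))]
def X(p,P): 
    c,s=np.cos(p[2]),np.sin(p[2]); P=np.asarray(P,float); return np.array([p[0]+c*P[0]-s*P[1],p[1]+s*P[0]+c*P[1],P[2]+p[3]])
f=lambda p:np.concatenate([proj(c,X(p,P))[0]-u for c,u,P in F])
r=least_squares(f,[580,18,.32,0],loss='soft_l1')
if __name__=='__main__':
    print(r.x.round(3));print(f(r.x).reshape(-1,2).round(1).tolist())
    p=r.x
    # lever tip
    def inv(Q): 
        d=np.asarray(Q)[:2]-p[:2];c,s=np.cos(p[2]),np.sin(p[2]); return (c*d[0]+s*d[1],-s*d[0]+c*d[1],Q[2])
    print('nut',X(p,(-28,104,69)),'tri',tri((w1,a(148,107)),(w2,b(88,174))))
    for nm,q1,q2 in [('levtip',(351,187),(335,275)),('lever grip TL',(322,152),(297,232)),('grip TR',(383,152),(374,232)),('pad back L',(177,430),(134,518)),('fixedjaw L',(176,468),(131,562))]:
        t,e=tri((w1,a(*q1)),(w2,b(*q2)));print(nm,t.round(1),np.round(e,1),'vise',np.round(inv(t),1))
    # hex vertices w2 at z79
    for q in [(73,99),(144,124),(158,198),(106,251),(37,222),(22,150)]:
        v=np.array(inv(onz(w2,b(*q),79))); d=v[:2]-[-28,104]; print(d.round(1),np.hypot(*d).round(1),np.degrees(np.arctan2(d[1],d[0])).round(1))
E
python3 fit.py
```

```text
[ 5.74526e+02  1.74330e+01  3.40000e-01 -9.22900e+00]
[[-0.8, -0.4], [-0.1, -0.5], [0.0, -0.8], [0.4, -2.8], [-0.8, 0.3], [-0.1, 0.0], [1.3, 2.0], [0.1, -0.8], [-0.4, -0.8], [-1.1, 1.9], [2.5, 1.3]]
nut [513.46903958 106.15702551  59.77113308] tri (array([514.32417243, 105.51066966,  83.54833306]), [np.float64(0.028462682518670086), np.float64(0.028462682518743614)])
levtip [571.7 101.4 103.9] [0.2 0.2] vise [ 25.3  80.1 103.9]
lever grip TL [561.8 107.4  99. ] [0.1 0.1] vise [18. 89. 99.]
grip TR [576.6 112.  101.8] [0.2 0.2] vise [ 33.5  88.4 101.8]
pad back L [542.7  17.6  19.8] [0.1 0.1] vise [-30.   10.7  19.8]
fixedjaw L [546.4   6.2  28.6] [0.1 0.1] vise [-30.3  -1.2  28.6]
[-2.3 15.1] 15.2 98.9
[13.1  9.7] 16.3 36.6
[15.4 -5.7] 16.5 -20.3
[  2.9 -16.8] 17.1 -80.2
[-12.4 -10.3] 16.1 -140.5
[-14.5   4.9] 15.3 161.3
```

```bash
cat >> fit.py <<'E'
    for wts in (0,):
        g=lambda q:f([*q,0.]); r2=least_squares(g,[580,18,.32],loss='soft_l1'); print(r2.x.round(3)); print(g(r2.x).reshape(-1,2).round(1).tolist())
        # with wrist camera small translation bias common to both
        def g2(q):
            o=[]
            for c,u,P in F:
                c=dict(c); Rw=R.from_rotvec(c['attitude']); c['attitude']=(Rw*R.from_rotvec(q[3:6])).as_rotvec(); c['xyz']=c['xyz']+Rw.apply(q[6:9])
                o.append(proj(c,X([*q[:3],0.],P))[0]-u)
            return np.concatenate(o+[np.asarray(q[3:6])/0.005,np.asarray(q[6:9])/1.5])
        r3=least_squares(g2,[580,18,.32]+[0]*6,loss='soft_l1'); print(r3.x.round(4)); print(g2(r3.x)[:22].reshape(-1,2).round(1).tolist())
E
python3 fit.py | tail -4
```

```text
[[-2.3, -1.6], [1.2, -2.0], [-0.9, 1.5], [1.7, -0.6], [-1.3, 2.3], [1.0, 1.9], [0.3, 0.7], [-2.3, -2.0], [1.5, -2.3], [-2.0, 5.9], [0.7, 0.4]]
[ 5.726891e+02  2.024050e+01  3.393000e-01  5.100000e-03 -2.600000e-03
 -5.000000e-04  2.300000e-03  4.345000e-01 -7.579100e+00]
[[-0.9, -0.3], [0.2, -0.4], [-0.1, -0.2], [0.7, -2.0], [-1.0, 0.7], [0.1, 0.5], [1.0, 1.6], [-0.3, -1.2], [-0.2, -1.2], [-1.7, 2.4], [1.8, 0.3]]
```

```bash
python3 fit.py | sed -n '15,16p'
python3 - <<'E'
from fit import *
S=cams.get_calibration('scene');D=cams.get_calibration('side')
s=lambda x,y:(215+x/4,170+y/4); d=lambda x,y:(175+x/4,195+y/4)
print('tip',onz(w1,a(351,187),106),onz(w2,b(335,275),106),onz(S,s(124,55),106))
print('nut',onz(w1,a(148,107),79),onz(w2,b(88,174),79),onz(S,s(78,124),79),onz(D,d(268,13),79))
print('jawL',onz(w1,a(176,468),48),onz(w2,b(131,562),48),onz(w1,a(353,465),48))
crop('pics/side0.png','pics/c3.png',225,175,305,240,9)
crop('pics/scene0.png','pics/c4.png',220,170,300,235,9)
E
```

```text
[5.7510e+02 1.7041e+01 3.4100e-01]
[[-2.3, -1.6], [1.2, -2.0], [-0.9, 1.5], [1.7, -0.6], [-1.3, 2.3], [1.0, 1.9], [0.3, 0.7], [-2.3, -2.0], [1.5, -2.3], [-2.0, 5.9], [0.7, 0.4]]
tip [571.45066474 101.03444384 106.        ] [571.64521219 101.38368552 106.        ] [572.95061648 100.88646224 106.        ]
nut [513.55626169 106.09747869  79.        ] [513.48793368 105.8018763   79.        ] [516.54753834 107.38821057  79.        ] [515.22019718 102.77913491  79.        ]
jawL [547.38151207   9.5411766   48.        ] [546.99927286  12.10473597  48.        ] [601.8249602   28.55162797  48.        ]
```

View pics/c4.png

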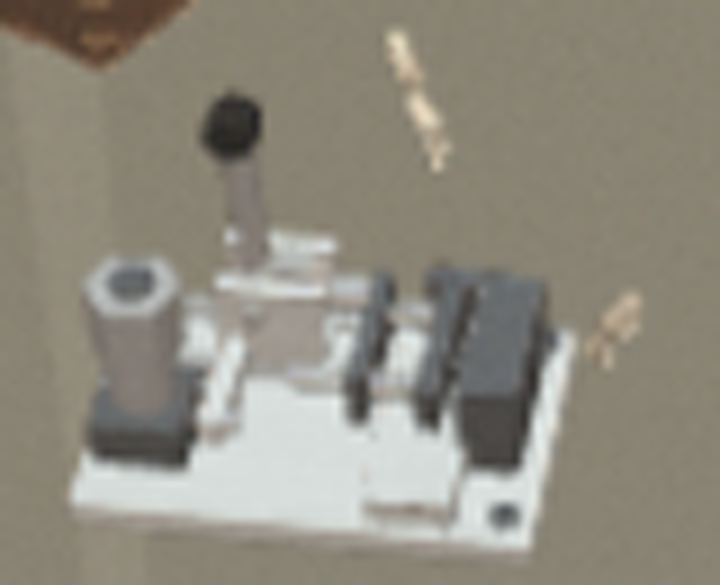

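View pics/c3.png

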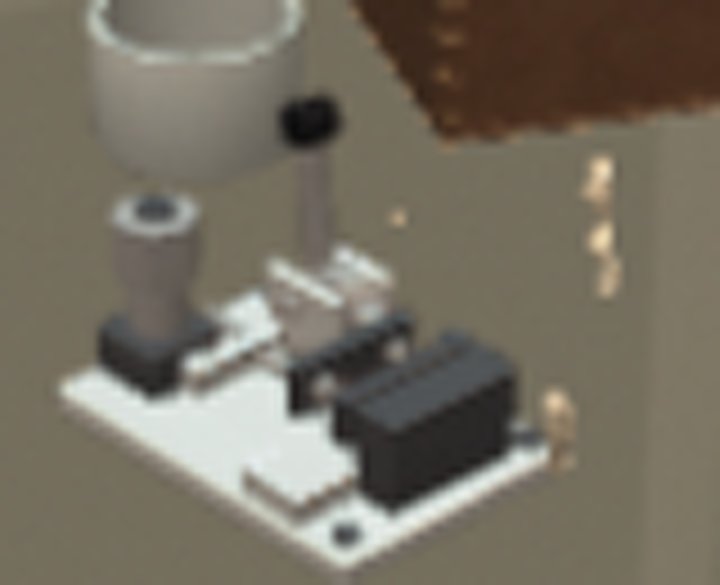

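Run:
```python
from h import *
s=bot.get_state(); p=s['tool_pos'];T=R.from_rotvec(s['tool_rot']).as_matrix();print(p,T.round(3))
t=np.array([571.6,101.2,255.3]);print(T.T@(t-p))
```

```text
[579.47645077  24.51413963 326.40375894] [[-0.313  0.95   0.003]
 [ 0.95   0.313 -0.   ]
 [-0.001  0.003 -1.   ]]
[75.3715674  16.30225788 71.07648984]
```

Emit:
send_rows([
  [50, [40, 8, 0], -0.02],
  [50, [75, 16, 0], -0.02],
  [50, [75, 16, 25], -0.02],
  [50, [75, 16, 50], -0.02],
  [50, [75, 16, 70], -0.02],
  [50, [75, 16, 70], -0.02],
  [50, [75, 16, 70], -0.02],
])

```text
t: 3.25
tool_pos: [571.3, 100.6, 256.3]
tool_rot: [1.816, 2.561, 0.003]
wrist_force: [-0.7, 0.1, -0.1]
grip_width: 0.567
```

Run:
```python
from h import *
snap('w3'); 
cv2.imwrite('pics/sd1.png',cams.capture('side')[:,:,::-1]); crop('pics/sd1.png','pics/sd1c.png',200,150,330,250,6)
```

```text
3.25 [-0.244  0.84  -0.016  1.824  0.027  0.475  0.058] [571.3 100.6 256.3] [[-0.331, 0.944, -0.0], [0.944, 0.331, 0.003]] [-0.7  0.1 -0.1] 0.5674413219999681
```

View pics/w3.png

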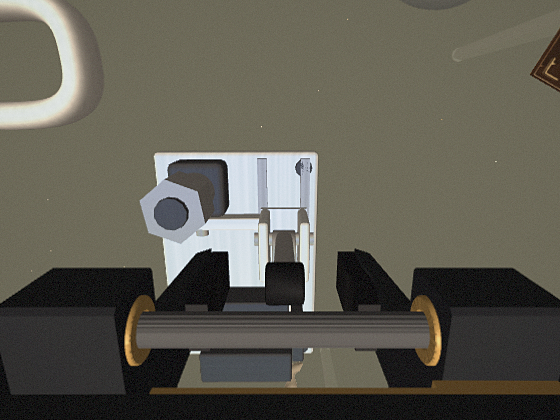

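View pics/sd1c.png

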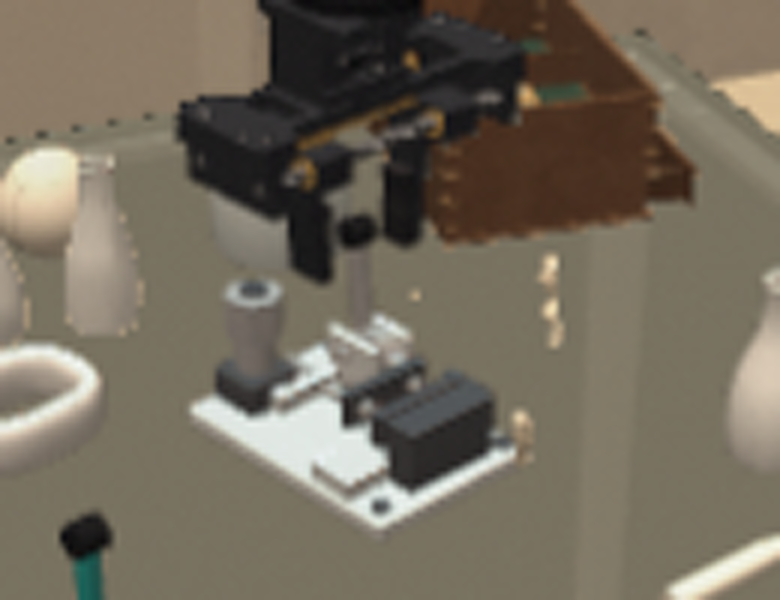

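Run:
```python
from h import *
S=cams.get_calibration('scene')
print('pot',onz(S,(202,181),28),'bangle',onz(S,(202,240),15),'egg',onz(S,(164,200),31), 'box corner',onz(S,(233,178),0))
# lever arc in tool axes from angle 0
for th in [.15,.3,.45,.6,.75,.9,1.05,1.2,1.35]: print(th,round(68*np.sin(th),1),round(68*(1-np.cos(th)),1))
```

```text
pot [602.98695643 295.66418132  28.        ] bangle [390.64130974 141.93922752  15.        ] egg [466.22730635 340.23141764  31.        ] box corner [6.93887499e+02 2.36284686e+02 1.13686838e-13]
0.15 10.2 0.8
0.3 20.1 3.0
0.45 29.6 6.8
0.6 38.4 11.9
0.75 46.4 18.2
0.9 53.3 25.7
1.05 59.0 34.2
1.2 63.4 43.4
1.35 66.3 53.1
```

Emit:
send_rows([
  [10, [0, 0, 0], 0],
  [10, [0, 0, 0], 0],
  [10, [0, 0, 0], 0],
  [10, [0, 0, 0], 0],
  [10, [10, 0, 1], 0],
  [10, [20, 0, 3], 0],
  [10, [30, 0, 7], 0],
  [10, [38, 0, 12], 0],
  [10, [46, 0, 18], 0],
  [10, [53, 0, 26], 0],
  [10, [59, 0, 34], 0],
  [10, [63, 0, 43], 0],
  [10, [66, 0, 52], 0],
  [10, [67, 0, 53], 0],
  [10, [67, 0, 53], 0],
], newtons=20)

```text
t: 5.22
tool_pos: [550.3, 161.9, 202.1]
tool_rot: [1.816, 2.557, 0.001]
wrist_force: [5.9, -4.6, -0.9]
grip_width: 0.176
```

Run:
```python
from h import *
snap('w4'); 
cv2.imwrite('pics/sd2.png',cams.capture('side')[:,:,::-1]); crop('pics/sd2.png','pics/sd2c.png',200,150,330,250,6)
```

```text
5.225 [-0.371  0.927  0.005  1.858  0.     0.353 -0.032] [550.3 161.9 202.1] [[-0.329, 0.944, -0.004], [0.944, 0.329, 0.004]] [ 5.9 -4.6 -0.9] 0.17614898262936204
```

View pics/sd2c.png

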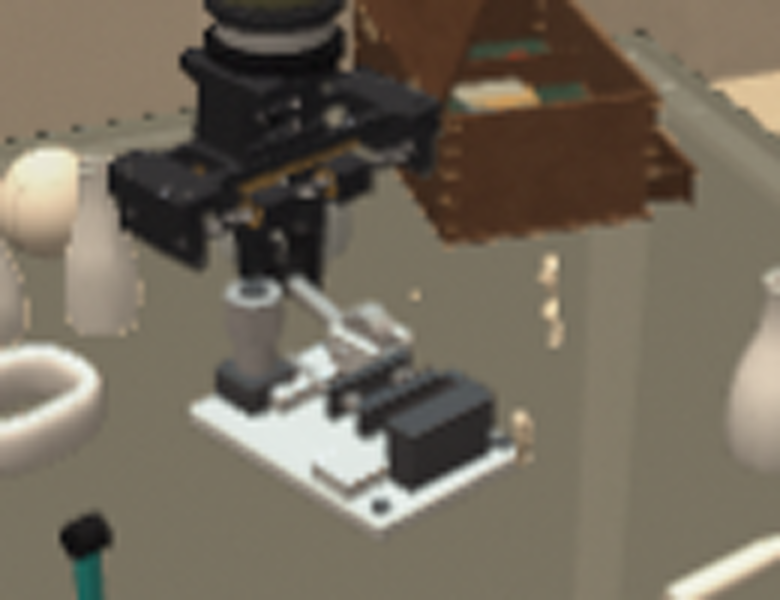

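Emit:
send_rows([
  [40, [0, 0, 0], 0],
  [50, [0, 0, 0], 0],
  [60, [0, 0, -30], 0],
  [60, [0, 0, -70], 0],
  [60, [-20, -25, -70], -0.1],
  [60, [-40, -53, -65], -0.165],
  [60, [-40, -53, -60], -0.165],
  [60, [-40, -53, -60], -0.165],
])

```text
t: 6.32
tool_pos: [511.6, 109.5, 261.4]
tool_rot: [-1.598, -2.704, -0.001]
wrist_force: [0.6, 0.2, 1.2]
grip_width: 0.68
```

Run:
```python
from h import *
snap('w5');
```

```text
6.325 [-0.272  0.787 -0.044  1.991  0.084  0.365  0.122] [511.6 109.5 261.4] [[-0.482, 0.876, 0.001], [0.876, 0.482, 0.0]] [0.6 0.2 1.2] 0.680054130188536
```

View pics/w5.png

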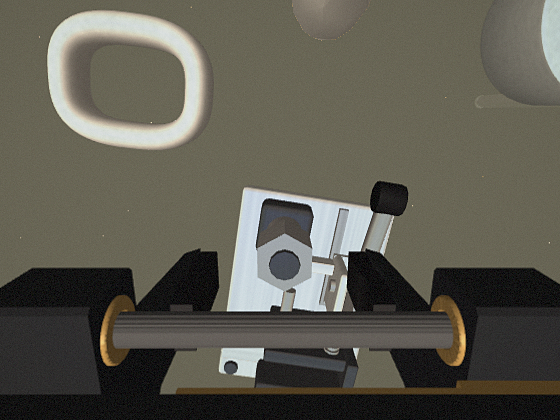

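Run:
```python
from h import *
c=ld('w5'); n=onz(c,(285.5,264.5),79); print(n)
s=bot.get_state(); p=s['tool_pos'];T=R.from_rotvec(s['tool_rot']).as_matrix();print(p);print(T.T@(n-p))
crop('pics/w5.png','pics/w5c.png',230,180,340,310,5)
```

```text
[514.31682438 105.47856523  79.        ]
[511.88441449 109.87183523 261.56972267]
[-5.18456420e+00 -1.42249678e-01  1.82565115e+02]
```

View pics/w5c.png

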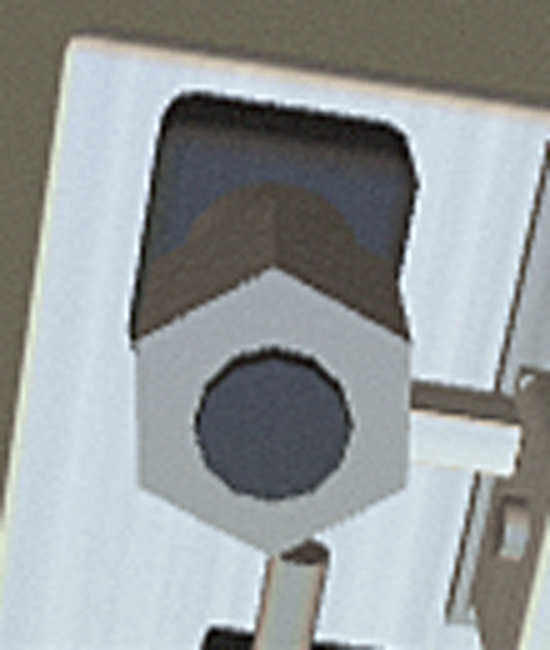

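Emit:
send_rows([
  [60, [-5, 0, 20], 0],
  [60, [-5, 0, 44], 0],
  [60, [-5, 0, 44], 0],
  [20, [-5, 0, 44], 0],
  [20, [-5, 0, 44], 0],
  [20, [-5, 0, 44], 0],
  [20, [-5, 0, 44], 0],
  [20, [-5, 0, 44], -0.15],
  [20, [-5, 0, 44], -0.3],
  [20, [-5, 0, 44], -0.45],
  [20, [-5, 0, 44], -0.6],
  [20, [-5, 0, 44], -0.75],
  [20, [-5, 0, 44], -0.9],
  [20, [-5, 0, 44], -1.05],
  [20, [-5, 0, 44], -1.2],
  [20, [-5, 0, 44], -1.34],
  [20, [-5, 0, 44], -1.34],
  [20, [-5, 0, 44], -1.34],
], newtons=25)

```text
t: 8.62
tool_pos: [515.3, 106.1, 218.3]
tool_rot: [-0.427, 3.107, 0.006]
wrist_force: [3.5, 3.9, 0.2]
grip_width: 0.314
```

Run:
```python
from h import *
snap('w6');
```

```text
8.625 [-0.113  0.88  -0.295  1.99   0.674  0.362  0.9  ] [515.3 106.1 218.3] [[-0.963, -0.27, -0.005], [-0.27, 0.963, 0.003]] [3.5 3.9 0.2] 0.31380136690193366
```

View pics/w6.png

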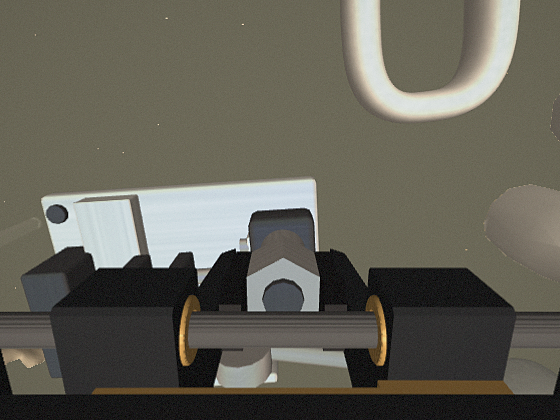

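Emit:
send_rows([
  [45, [-5, 0, 0], 0],
  [60, [0, 0, 0], 0],
  [60, [0, 0, 0], 0],
  [60, [0, 0, -40], 0],
  [60, [0, 0, -90], 0],
  [60, [-45, -42, -112], 0],
  [60, [-93, -85, -112], 0],
  [60, [-93, -85, -112], 0],
  [60, [-93, -85, -112], 0],
  [60, [-93, -85, -112], 0],
])

```text
t: 9.93
tool_pos: [624.9, 48.8, 329.4]
tool_rot: [0.43, -3.11, -0.001]
wrist_force: [0.8, -0.3, 1.0]
grip_width: 0.68
```

Run:
```python
from h import *
snap('w7'); crop('pics/w7.png','pics/w7c.png',120,40,380,240,3)
```

```text
9.925 [ 0.128  0.823 -0.517  1.618  0.508  0.84   1.248] [624.9  48.8 329.4] [[-0.962, -0.272, 0.002], [-0.272, 0.962, 0.001]] [ 0.8 -0.3  1. ] 0.6797703739238808
```

View pics/w7.png

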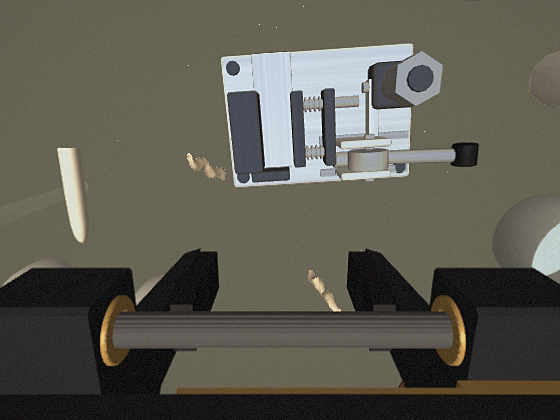

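View pics/w7c.png

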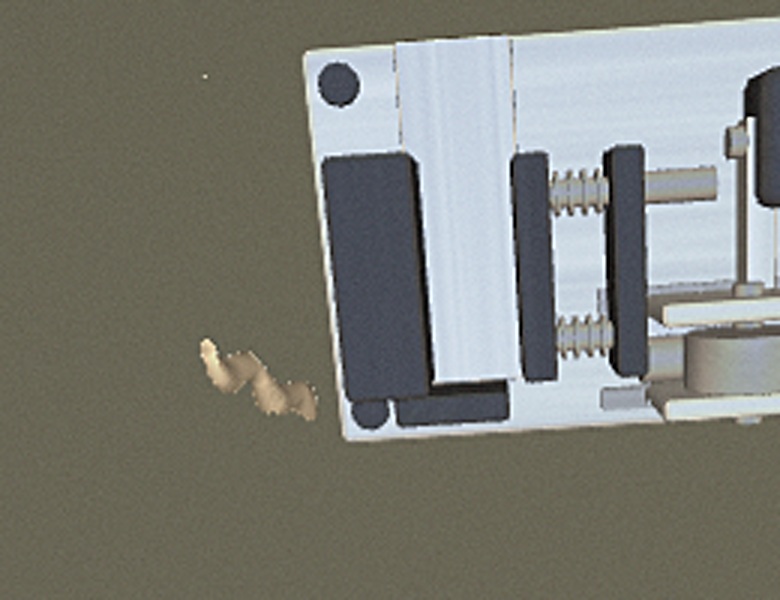

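```bash
cat > fit2.py <<'E'
from fit import *
w7=ld('w7'); e=lambda x,y:np.array((120+x/3,40+y/3))
J=[onz(w7,e(*q),48) for q in [(409,153),(429,397),(513,154),(526,380)]]
E
python3 - <<'E'
from fit2 import *
for j in J: print(j)
d=J[1]-J[0];print(np.arctan2(d[1],d[0]),np.linalg.norm(d)); d2=J[3]-J[2];print(np.arctan2(d2[1],d2[0]),np.linalg.norm(d2))
n=np.array([-np.sin(.338),np.cos(.338),0]);print('gap',(J[2]-J[0])@n,(J[3]-J[1])@n,'mid',(J[0]+J[1])/2)
print('nut',onz(w7,(418.5,79),79))
for q,z in [((304,51),12),((345,438),12),((397,42),24),((511,37),24),((396,393),44),((507,388),44)]:
    print(q,onz(w7,e(*q),z))
G=[(w7,e(304,51),(-60,-30,12)),(w7,e(345,438),(48,-30,12)),(w7,e(409,153),(-30,0,48)),(w7,e(429,397),(30,0,48)),(w7,(418.5,79),(-28,104,79)),(w7,(220+0,0),(0,0,0))][:-1]
for nm,FF in [('w7',G),('all',F+G)]:
    ff=lambda p:np.concatenate([proj(c,X([*p,0.],P))[0]-u for c,u,P in FF])
    r=least_squares(ff,[575,18,.338],loss='soft_l1');print(nm,r.x.round(3),ff(r.x).reshape(-1,2).round(1).tolist())
E
```

```text
[547.05635534   7.13237571  48.        ]
[602.52979239  26.7856849   48.        ]
[540.53110607  31.0987671   48.        ]
[591.67616315  49.31787126  48.        ]
0.3404855184963719 58.85197345927734
0.3422089167298927 54.2932097124656
gap 24.774145701167964 24.856383107186733 mid [574.79307387  16.95903031  48.        ]
nut [513.82626018 105.56998897  79.        ]
(304, 51) [528.58901007 -29.03471017  12.        ]
(345, 438) [627.25277279   5.95408001  12.        ]
(397, 42) [521.24530051  -4.47737782  24.        ]
(511, 37) [512.26956947  23.03122017  24.        ]
(396, 393) [604.53977929  18.29461228  44.        ]
(507, 388) [595.52963012  45.50108746  44.        ]
w7 [5.74878e+02 1.73680e+01 3.41000e-01] [[-2.3, -1.0], [-1.6, 2.9], [0.4, -0.6], [0.6, 1.0], [0.7, -0.1]]
all [5.74991e+02 1.72000e+01 3.41000e-01] [[-2.4, -1.8], [1.2, -2.2], [-0.9, 1.3], [1.6, -0.8], [-1.3, 2.1], [0.9, 1.7], [0.2, 0.4], [-2.4, -2.2], [1.4, -2.5], [-2.1, 5.7], [0.5, 0.1], [-2.6, -0.9], [-1.9, 2.9], [0.2, -0.5], [0.3, 1.1], [0.4, 0.1]]
```

Emit:
send_rows([
  [60, [42, -60, 0], 0.02],
  [60, [84, -120, 0], 0.05],
  [60, [126, -180, 0], 0.08],
  [60, [168, -240, 0], 0.12],
  [60, [210, -303, 0], 0.12],
  [60, [210, -303, 0], 0.12],
  [60, [210, -303, 0], 0.12],
  [60, [210, -303, 0], 0.12],
  [60, [210, -303, 0], 0.12],
  [60, [210, -303, 0], 0.12],
])

```text
t: 11.22
tool_pos: [506.3, -299.2, 329.8]
tool_rot: [-0.244, 3.132, 0.001]
wrist_force: [-0.4, 0.3, -0.1]
grip_width: 0.678
```

Run:
```python
from h import *
snap('w8')
```

```text
11.225 [ 0.759  0.782 -0.535  1.741  0.541  0.771  1.68 ] [ 506.3 -299.2  329.8] [[-0.988, -0.155, -0.0], [-0.155, 0.988, 0.001]] [-0.4  0.3 -0.1] 0.6783484810273497
```

View pics/w8.png

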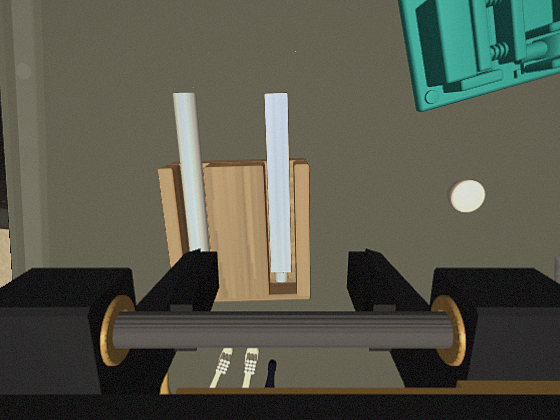

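Run:
```python
from h import *
c=ld('w8')
L=[onz(c,q,34) for q in [(264.5,93),(288,93),(271,272),(290.5,272)]]
for l in L: print(l.round(1))
a=(L[0]+L[1])/2;b=(L[2]+L[3])/2;d=b-a;print(a,b,np.linalg.norm(d),np.degrees(np.arctan2(d[1],d[0])),np.linalg.norm(L[1]-L[0]),np.linalg.norm(L[3]-L[2]))
print('rack front R',onz(c,(308,160),40),onz(c,(160,168),40),onz(c,(311,298),40))
s=bot.get_state();p=s['tool_pos'];T=R.from_rotvec(s['tool_rot']).as_matrix();u=d/np.linalg.norm(d)
print(p)
for k in (30,37,44): 
    g=a+u*k; print(k,g,T.T@(g-p))
crop('pics/w8.png','pics/w8c.png',220,70,340,310,2.5)
```

```text
[ 424.7 -326.2   34. ]
[ 421.9 -308.6   34. ]
[ 570.8 -299.7   34. ]
[ 568.2 -282.9   34. ]
[ 423.28942929 -317.39060764   34.        ] [ 569.52707961 -291.2973784    34.        ] 148.54732237060236 10.11683581086641 17.78474147232247 17.06596070045823
rack front R [ 468.70803467 -285.37849155   40.        ] [ 492.80700914 -398.97684484   40.        ] [ 587.19211285 -261.73069805   40.        ]
[ 506.1405939  -299.57592125  329.79690453]
30 [ 452.82297752 -312.12092748   34.        ] [ 54.67687064  -4.29080175 295.78367596]
37 [ 459.71413877 -310.89133544   34.        ] [ 47.67855342  -4.13732965 295.78522802]
44 [ 466.60530003 -309.66174341   34.        ] [ 40.6802362   -3.98385756 295.78678007]
```

View pics/w8c.png

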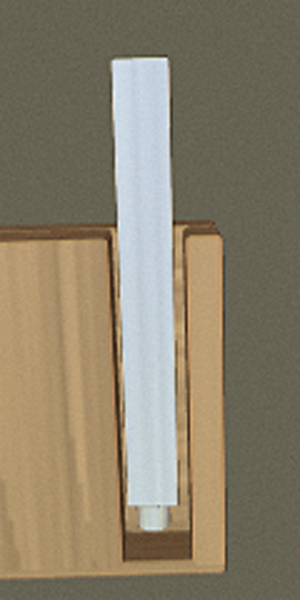

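Emit:
send_rows([
  [45, [25, -2, 40], -0.02],
  [45, [50, -4, 85], -0.02],
  [45, [50, -4, 120], -0.02],
  [45, [50, -4, 145], -0.02],
  [45, [50, -4, 145], -0.02],
  [45, [50, -4, 145], -0.02],
])

```text
t: 12.02
tool_pos: [457.4, -312.2, 185.5]
tool_rot: [-0.271, 3.129, -0.001]
wrist_force: [-0.5, 0.2, -0.5]
grip_width: 0.513
```

Run:
```python
from h import *
snap('w9'); cv2.imwrite('pics/sd3.png',cams.capture('side')[:,:,::-1]); crop('pics/sd3.png','pics/sd3c.png',240,220,380,330,5)
```

```text
12.025 [ 0.713  0.961 -0.337  1.907  0.759  0.404  1.542] [ 457.4 -312.2  185.5] [[-0.985, -0.172, -0.001], [-0.172, 0.985, -0.001]] [-0.5  0.2 -0.5] 0.5126423247651936
```

View pics/w9.png

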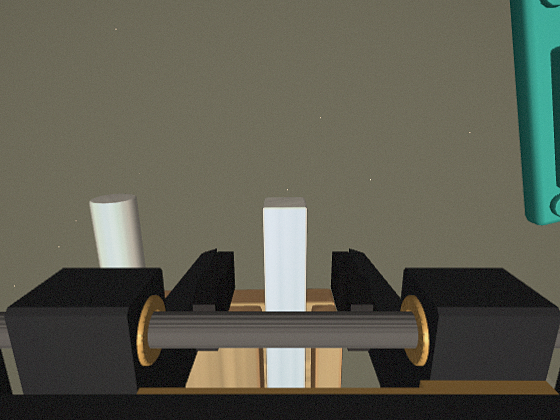

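View pics/sd3c.png

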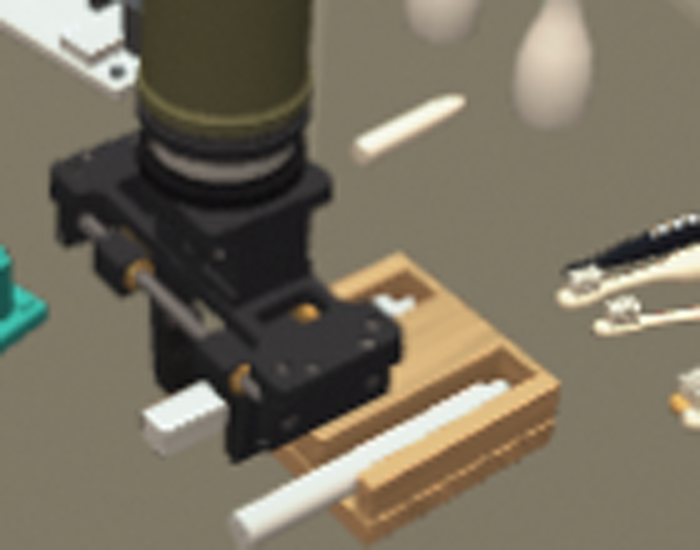

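Emit:
send_rows([
  [5, [0, 0, 0], 0],
  [5, [0, 0, 0], 0],
  [5, [0, 0, 0], 0],
  [5, [0, 0, 0], 0],
  [5, [0, 0, 0], 0],
  [5, [0, 0, -15], 0],
  [5, [0, 0, -30], 0],
  [5, [0, 0, -50], 0],
  [5, [0, 0, -80], 0],
  [5, [0, 0, -110], 0],
  [5, [0, 0, -110], 0],
  [5, [0, 0, -110], 0],
], newtons=45)

```text
t: 13.62
tool_pos: [456.3, -312.5, 294.6]
tool_rot: [0.27, -3.129, -0.0]
wrist_force: [-0.6, 0.4, -1.4]
grip_width: 0.202
```

Run:
```python
from h import *
snap('w10'); cv2.imwrite('pics/sd4.png',cams.capture('side')[:,:,::-1]); crop('pics/sd4.png','pics/sd4c.png',220,160,380,330,4)
s=bot.get_state();p=s['tool_pos'];T=R.from_rotvec(s['tool_rot']).as_matrix();print(p,T.round(3))
print(T.T@(np.array([538.7,-191.3,p[2]])-p))
y=np.degrees(np.arctan2(T[1,1],T[0,1]));print(y, np.radians(y+70.5))
```

```text
13.625 [ 0.811  0.795 -0.502  1.871  0.617  0.636  1.668] [ 456.3 -312.5  294.6] [[-0.985, -0.171, 0.001], [-0.171, 0.985, 0.0]] [-0.6  0.4 -1.4] 0.2018301700709723
[ 456.25695258 -312.33327625  293.859281  ] [[-0.985 -0.171 -0.002]
 [-0.171  0.985  0.001]
 [ 0.002  0.001 -1.   ]]
[-1.01961372e+02  1.05117963e+02 -5.00150096e-02]
99.86551917164674 2.973439241414758
```

View pics/sd4c.png

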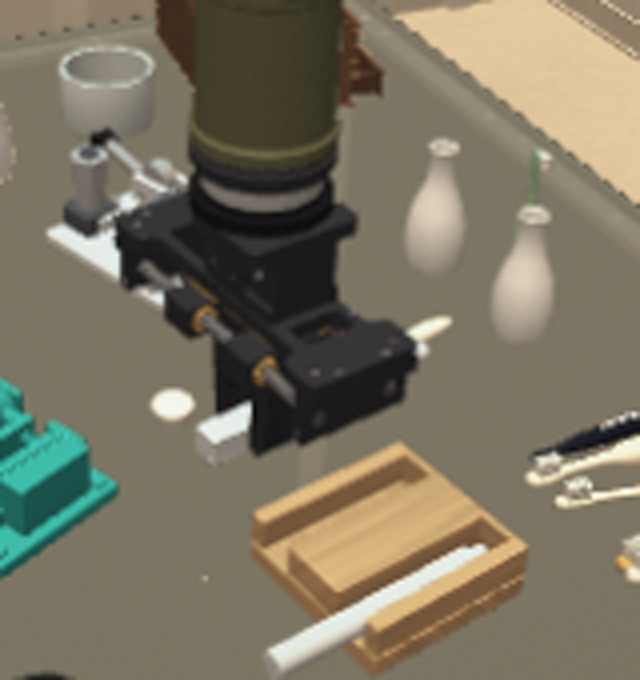

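Emit:
send_rows([
  [5, [-10, 10, 0], 0.17],
  [5, [-20, 20, 0], 0.34],
  [5, [-30, 30, 0], 0.51],
  [5, [-40, 40, 0], 0.68],
  [5, [-50, 50, 0], 0.85],
  [5, [-60, 60, 0], 1.02],
  [5, [-70, 70, 0], 1.19],
  [5, [-80, 80, 0], 1.36],
  [5, [-90, 90, 0], 1.53],
  [5, [-102, 105, 0], 1.7],
  [5, [-102, 105, 0], 1.87],
  [5, [-102, 105, 0], 2.04],
  [5, [-102, 105, 0], 2.21],
  [5, [-102, 105, 0], 2.38],
  [5, [-102, 105, 0], 2.55],
  [5, [-102, 105, 20], 2.72],
  [5, [-102, 105, 40], 2.89],
  [5, [-102, 105, 60], 2.97],
  [5, [-102, 105, 60], 2.97],
  [5, [-102, 105, 60], 2.97],
])

```text
t: 16.23
tool_pos: [539.4, -191.5, 234.8]
tool_rot: [3.095, 0.54, -0.0]
wrist_force: [0.4, 0.3, -0.8]
grip_width: 0.205
```

Run:
```python
from h import *
snap('w11'); cv2.imwrite('pics/sd5.png',cams.capture('side')[:,:,::-1]); crop('pics/sd5.png','pics/sd5c.png',220,160,380,330,4)
```

```text
16.225 [ 0.113  0.893  0.257  1.862 -0.475  0.448 -0.514] [ 539.4 -191.5  234.8] [[0.941, 0.339, -0.0], [0.339, -0.941, 0.0]] [ 0.4  0.3 -0.8] 0.20490685278023543
```

View pics/sd5c.png

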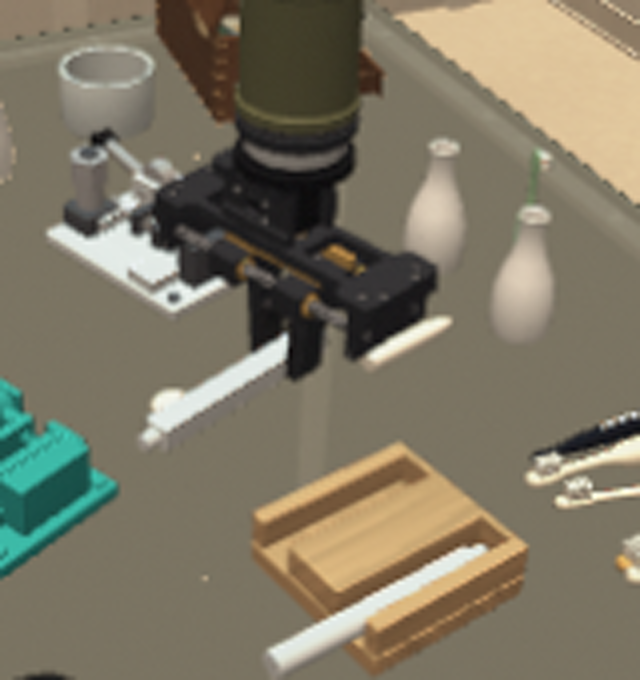

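View pics/w11.png

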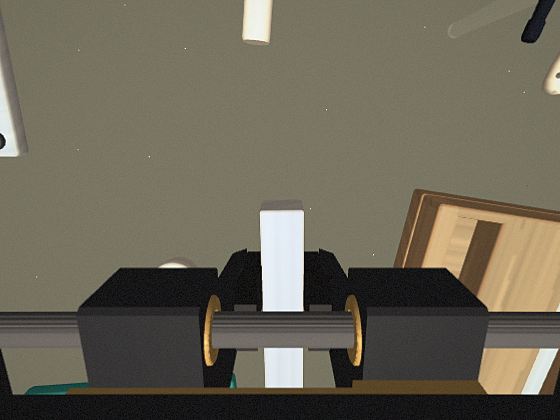

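Emit:
send_rows([
  [5, [0, 0, 30], 0],
  [5, [0, 0, 50], 0],
  [5, [0, 0, 60], 0],
  [5, [0, 0, 64], 0],
  [5, [0, 0, 65], 0],
  [5, [0, 0, 65], 0],
  [40, [0, 0, 65], 0],
  [40, [0, 0, 65], 0],
  [40, [0, 0, 65], 0],
  [40, [0, 0, 30], 0],
  [40, [-35, 0, 0], 0],
  [40, [-70, 0, 0], 0],
  [40, [-70, 0, 0], 0],
  [40, [-70, 0, 0], 0],
])

```text
t: 18.08
tool_pos: [474.1, -214.9, 234.7]
tool_rot: [-3.095, -0.538, -0.002]
wrist_force: [0.6, -0.2, -0.8]
grip_width: 0.451
```

Run:
```python
from h import *
snap('w12'); cv2.imwrite('pics/sd6.png',cams.capture('side')[:,:,::-1]); crop('pics/sd6.png','pics/sd6c.png',220,160,380,330,4)
```

```text
18.075 [ 0.224  0.85   0.191  2.016 -0.478  0.317 -0.419] [ 474.1 -214.9  234.7] [[0.941, 0.337, 0.001], [0.337, -0.941, 0.0]] [ 0.6 -0.2 -0.8] 0.45146273933991893
```

View pics/sd6c.png

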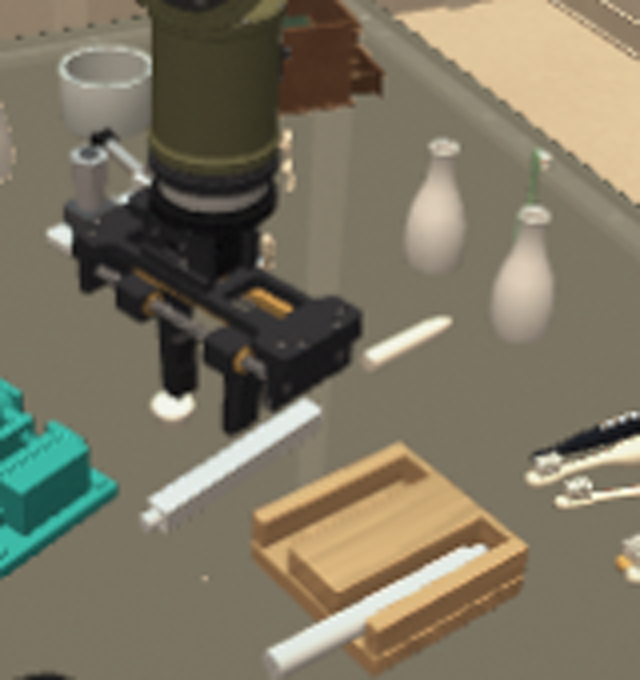

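View pics/w12.png

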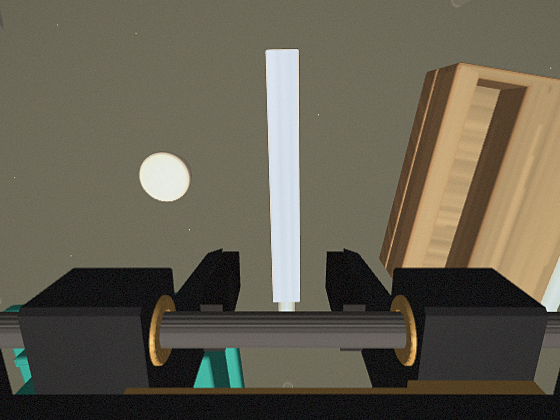

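Run:
```python
from h import *
c=ld('w12');s=bot.get_state();p=s['tool_pos'];T=R.from_rotvec(s['tool_rot']).as_matrix();print(p)
L=[T.T@(onz(c,q,18)-p) for q in [(266.5,49),(298.5,49),(273,302),(299.5,302)]]
for l in L: print(l.round(1))
```

```text
[ 474.48020407 -214.52945103  234.46970062]
[100.2  -7.5 216.6]
[100.2   9.2 216.6]
[-48.3  -5.5 216.4]
[-48.3  11.5 216.4]
```

Emit:
send_rows([
  [40, [0, 2, 30], -0.015],
  [40, [0, 2, 55], -0.015],
  [40, [0, 2, 65], -0.015],
  [40, [0, 2, 65], -0.015],
  [5, [0, 2, 65], -0.015],
  [5, [0, 2, 65], -0.015],
  [5, [0, 2, 65], -0.015],
  [5, [0, 2, 65], -0.015],
  [5, [0, 2, 65], -0.015],
  [5, [0, 2, 40], -0.015],
  [5, [0, 2, 0], -0.015],
  [5, [0, 2, -40], -0.015],
  [5, [0, 2, -80], -0.015],
  [5, [0, 2, -80], -0.015],
  [5, [0, 2, -80], -0.015],
], newtons=50)

```text
t: 20.05
tool_pos: [473.7, -216.5, 314.0]
tool_rot: [-3.09, -0.561, 0.002]
wrist_force: [-0.2, 0.9, -1.9]
grip_width: 0.201
```

Run:
```python
from h import *
snap('w13'); cv2.imwrite('pics/sd7.png',cams.capture('side')[:,:,::-1]); crop('pics/sd7.png','pics/sd7c.png',220,160,380,330,4)
s=bot.get_state();p=s['tool_pos'];T=R.from_rotvec(s['tool_rot']).as_matrix();print(p)
th=.341;e=lambda x,y:np.array([575+x*np.cos(th)-y*np.sin(th),17.2+x*np.sin(th)+y*np.cos(th)])
for x,y in [(-74,12)]:
    q=e(x,y);print(q,T.T@np.array([*(q-p[:2]),0]))
print('yaw err (x axis)',np.arctan2(T[1,0],T[0,0])-th)
```

```text
20.05 [ 0.157  0.72   0.305  1.979 -0.422  0.506 -0.448] [ 473.7 -216.5  314. ] [[0.936, 0.351, -0.001], [0.351, -0.936, -0.001]] [-0.2  0.9 -1.9] 0.20095639021343564
[ 473.56953283 -216.59779751  313.32199401]
[501.24771151   3.76125217] [ 103.33486458 -196.58596687    0.23610642]
yaw err (x axis) 0.01800437218296036
```

View pics/w13.png

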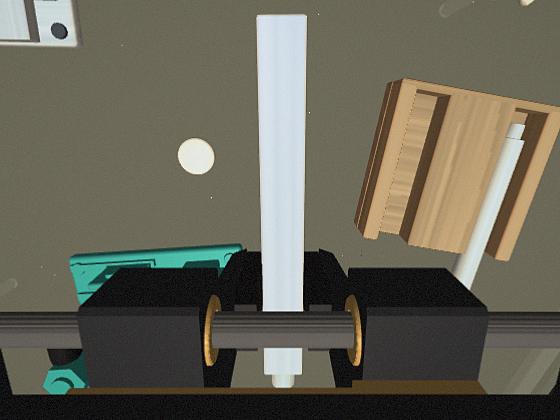

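View pics/sd7c.png

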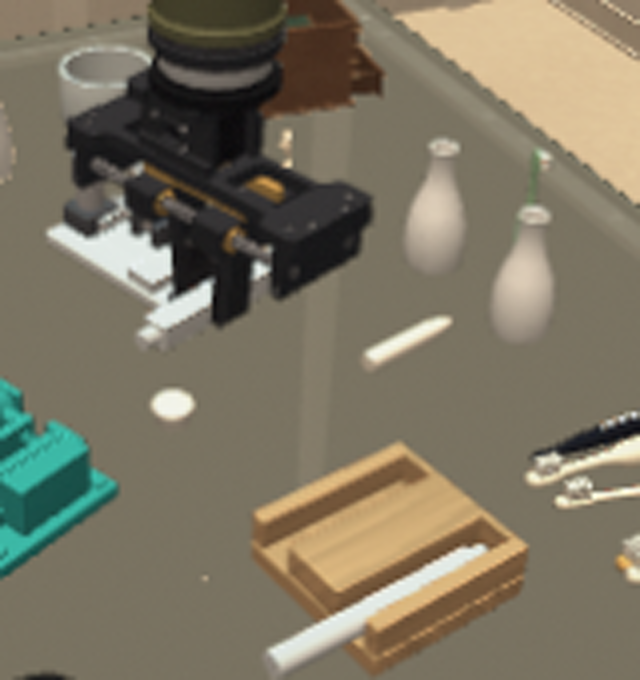

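Run:
```python
from h import *
c=ld('w13');s=bot.get_state();p=s['tool_pos'];T=R.from_rotvec(s['tool_rot']).as_matrix()
for z in (156,160,163):
  L=np.array([T.T@(onz(c,q,z)-p) for q in [(256.5,15),(305.5,15),(263.5,375),(302,375)]]);print(z,L[:,:2].round(1).tolist())
```

```text
156 [[102.6, -8.6], [102.6, 8.8], [-51.7, -8.5], [-51.7, 9.9]]
160 [[101.6, -8.4], [101.6, 8.6], [-48.2, -8.2], [-48.2, 9.7]]
163 [[100.9, -8.2], [100.9, 8.4], [-45.6, -8.0], [-45.5, 9.5]]
```

Emit:
send_rows([
  [5, [25, -49, 0], 0.02],
  [5, [51, -98, 0], 0.02],
  [5, [77, -147, 0], 0.02],
  [5, [103, -196, 0], 0.02],
  [5, [103, -196, 30], 0.02],
  [5, [103, -196, 60], 0.02],
  [5, [103, -196, 80], 0.02],
  [5, [103, -196, 80], 0.02],
  [5, [103, -196, 80], 0.02],
  [5, [103, -196, 80], 0.02],
])

```text
t: 21.4
tool_pos: [501.9, 2.6, 235.3]
tool_rot: [3.096, 0.529, 0.002]
wrist_force: [-0.1, 0.2, -1.2]
grip_width: 0.196
```

Run:
```python
from h import *
snap('w14'); cv2.imwrite('pics/sd8.png',cams.capture('side')[:,:,::-1]); crop('pics/sd8.png','pics/sd8c.png',200,150,330,250,6)
s=bot.get_state();p=s['tool_pos'];T=R.from_rotvec(s['tool_rot']).as_matrix();print(p)
th=.341;d=p[:2]-[575,17.2];print('vise',d@[np.cos(th),np.sin(th)],d@[-np.sin(th),np.cos(th)])
print('yaw err (x axis)',np.arctan2(T[1,0],T[0,0])-th)
```

```text
21.4 [-0.228  0.843  0.219  2.072 -0.61   0.287 -0.724] [501.9   2.6 235.3] [[0.943, 0.332, 0.001], [0.332, -0.943, 0.0]] [-0.1  0.2 -1.2] 0.19634654967435003
[501.87410359   2.75122776 235.33300176]
vise -73.74745727590718 10.838647979302413
yaw err (x axis) -0.0020884294395250858
```

View pics/w14.png

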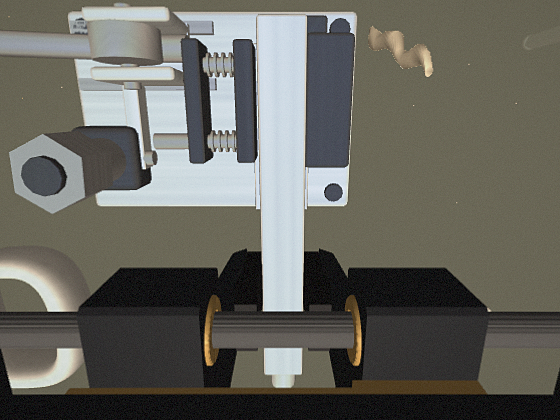

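View pics/sd8c.png

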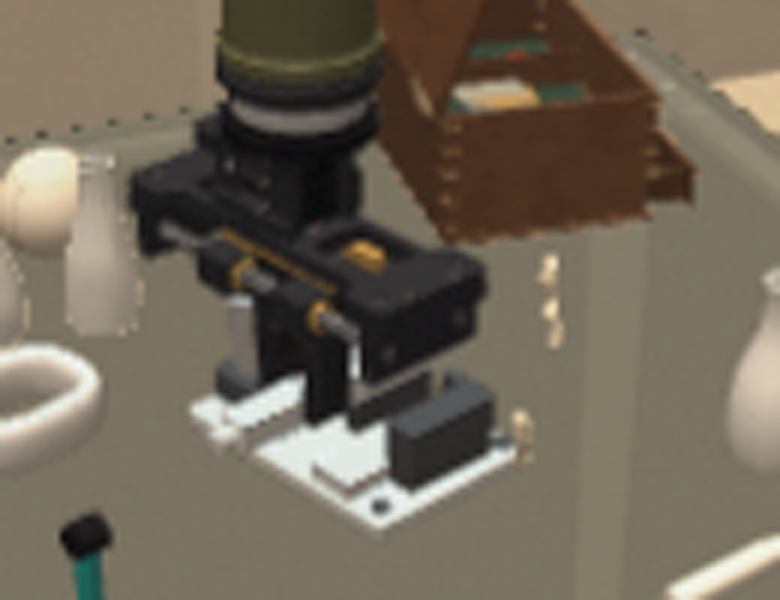

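Run:
```python
from h import *
crop('pics/w14.png','pics/w14c.png',220,0,360,220,3.5)
```

```text
(no output)
```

View pics/w14c.png

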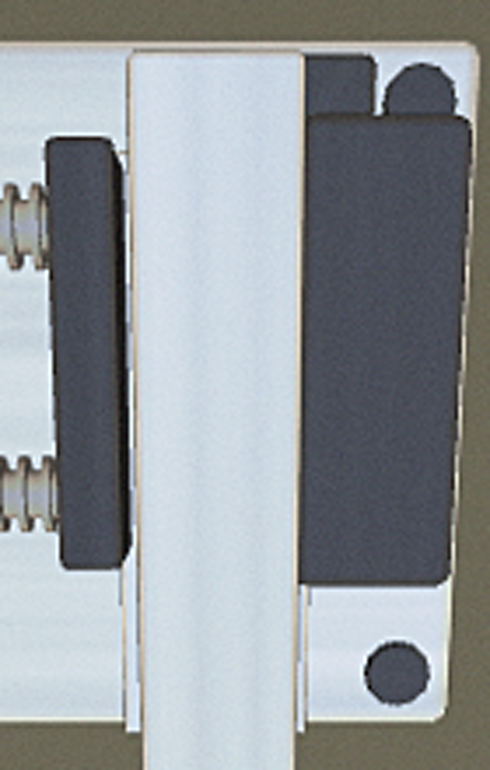

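Run:
```python
from h import *
c=ld('w14');s=bot.get_state();p=s['tool_pos'];T=R.from_rotvec(s['tool_rot']).as_matrix()
f=lambda x,y,z:(T.T@(onz(c,(220+x/3.5,y/3.5),z)-p))[:2].round(1)
print('pad top edge',f(114,150,48),f(122,560,48)); print('fixed jaw outer',f(471,122,48),f(449,580,48)); print('fixed back/front rows',f(380,116,48),f(380,584,48))
print('base',f(478,45,12),f(443,718,12),'seat edges front',f(124,730,24),f(306,730,24), 'stop right', f(376,60,44))
zt=p[2]-151.5
print('bar',zt,f(129,52,zt),f(303,52,zt),f(143,760,zt),f(297,760,zt))
```

```text
pad top edge [ 98.4 -12.6] [ 46.8 -12.7]
fixed jaw outer [101.6  32.3] [44.  32.5]
fixed back/front rows [102.3  20.9] [43.4 23. ]
base [119.1  39.6] [14.5 39.6] seat edges front [ 15.7 -14.9] [15.7 14.9] stop right [109.5  20.6]
bar 83.83300175820176 [100.8  -8. ] [100.8   8.8] [28.9 -8. ] [28.9  9.5]
```

Emit:
send_rows([
  [5, [-2, -1, 0], 0.002],
  [5, [-2, -1, 10], 0.002],
  [5, [-2, -1, 20], 0.002],
  [5, [-2, -1, 28], 0.002],
  [5, [-2, -1, 34], 0.002],
  [5, [-2, -1, 38], 0.002],
  [5, [-2, -1, 40], 0.002],
  [5, [-2, -1, 40], 0.002],
])

```text
t: 22.5
tool_pos: [499.5, 3.0, 194.7]
tool_rot: [-3.097, -0.526, -0.0]
wrist_force: [-0.4, 0.8, -0.3]
grip_width: 0.199
```

Run:
```python
from h import *
snap('w15'); cv2.imwrite('pics/sd9.png',cams.capture('side')[:,:,::-1]); crop('pics/sd9.png','pics/sd9c.png',200,150,330,250,6)
crop('pics/w15.png','pics/w15c.png',220,0,360,260,3)
```

```text
22.5 [-0.182  0.914  0.139  2.083 -0.638  0.185 -0.701] [499.5   3.  194.7] [[0.944, 0.33, 0.0], [0.33, -0.944, -0.0]] [-0.4  0.8 -0.3] 0.1993824058266293
```

View pics/w15c.png

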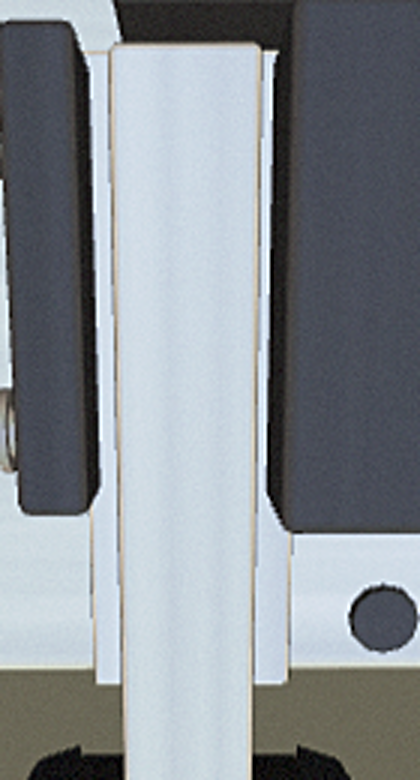

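View pics/sd9c.png

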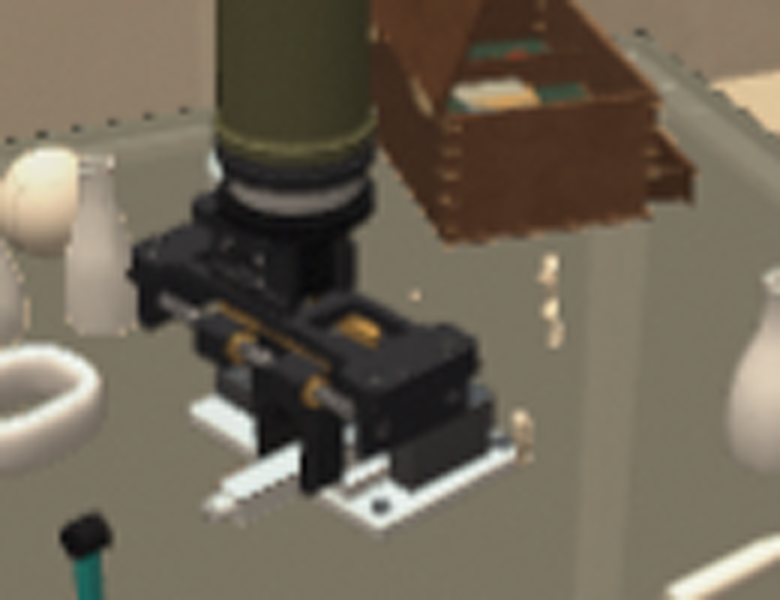

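Emit:
send_rows([
  [5, [0, 0, 1], 0],
  [5, [0, 0, 2], 0],
  [5, [0, 0, 2], 0],
  [5, [0, 0, 2], 0],
])

```text
t: 23.1
tool_pos: [499.3, 2.9, 194.0]
tool_rot: [-3.097, -0.526, -0.002]
wrist_force: [-3.0, -0.2, 12.4]
grip_width: 0.198
```

Run:
```python
from h import *
snap('w16')
c=ld('w15');p=np.array([499.5,3,194.7]);th=.341;
def v(q): d=q[:2]-[575,17.2];return d@[np.cos(th),np.sin(th)],d@[-np.sin(th),np.cos(th)]
g=lambda x,y,z:np.round(v(onz(c,(220+x/3,y/3),z)),1)
print('bar end',g(115,43,43),g(259,43,43),'bar near',g(126,770,43),g(254,770,43),'seat end',g(90,52,24),g(277,52,24),'jawface',g(291,528,48),'pad',g(84,510,48),'seat front',g(97,683,24),g(288,683,24))
```

```text
23.1 [-0.179  0.915  0.136  2.083 -0.638  0.181 -0.7  ] [499.3   2.9 194. ] [[0.944, 0.33, 0.001], [0.33, -0.944, -0.0]] [-3.  -0.2 12.4] 0.19769949083848132
bar end [25.1 19.1] [25.   2.8] bar near [-64.   19.7] [-64.    2.2] seat end [28.7 23.6] [28.6 -0.7] jawface [-29.6  -1.6] pad [-27.3  23.8] seat front [-57.8  25.2] [-58.   -4.1]
```

Emit:
send_rows([
  [5, [0, 0, -1], 0],
  [5, [2, 0, -1], 0],
  [5, [2, 0, -1], 0],
  [40, [2, 0, -1], 0],
  [40, [2, 0, -1], 0],
  [40, [2, 0, -1], 0],
  [40, [2, 0, -30], 0],
  [40, [2, 0, -80], 0],
  [40, [-40, 0, -130], 0],
  [40, [-40, 0, -130], 0],
  [40, [-40, 0, -130], 0],
])

```text
t: 24.52
tool_pos: [462.1, -9.8, 322.6]
tool_rot: [-3.097, -0.527, -0.002]
wrist_force: [-0.0, -0.1, 0.0]
grip_width: 0.453
```

Run:
```python
from h import *
snap('w17');cv2.imwrite('pics/sd10.png',cams.capture('side')[:,:,::-1]); crop('pics/sd10.png','pics/sd10c.png',200,150,330,250,6); crop('pics/w17.png','pics/w17c.png',130,0,400,270,2.7)
s=bot.get_state();print(s['tool_pos'])
```

```text
24.525 [-0.296  0.662  0.352  2.142 -0.544  0.422 -0.744] [462.1  -9.8 322.6] [[0.944, 0.331, 0.001], [0.331, -0.944, -0.0]] [-0.  -0.1  0. ] 0.4530092867380102
[462.3652697   -9.70190501 321.71971896]
```

View pics/w17c.png

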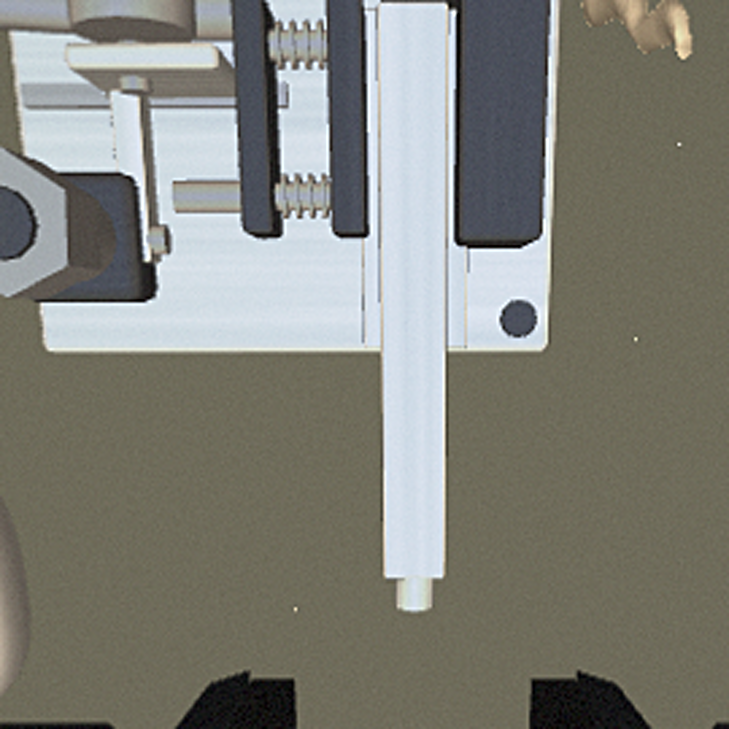

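View pics/sd10c.png

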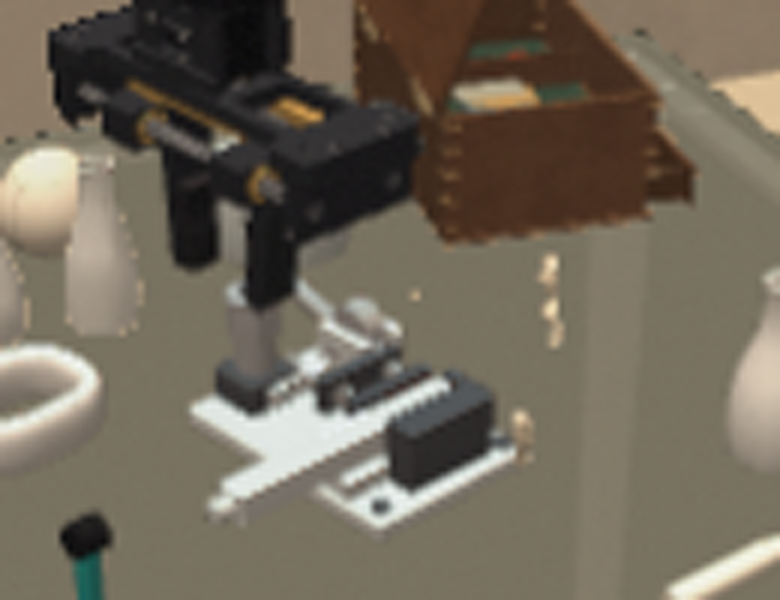

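Emit:
send_rows([
  [60, [20, -20, 0], -0.17],
  [60, [40, -40, 0], -0.34],
  [60, [60, -60, 0], -0.52],
  [60, [80, -80, 0], -0.7],
  [60, [100, -100, 0], -0.87],
  [60, [120, -120, 0], -1.05],
  [60, [140, -142, 20], -1.22],
  [60, [140, -142, 36], -1.4],
  [60, [140, -142, 36], -1.57],
  [60, [140, -142, 36], -1.57],
  [60, [140, -142, 36], -1.57],
])

```text
t: 26.0
tool_pos: [547.1, 170.2, 286.1]
tool_rot: [-1.822, -2.558, 0.0]
wrist_force: [-0.2, 0.7, 0.2]
grip_width: 0.683
```

Run:
```python
from h import *
snap('w18')
```

```text
26.0 [-0.39   0.787  0.014  1.832 -0.021  0.523 -0.029] [547.1 170.2 286.1] [[-0.327, 0.945, 0.0], [0.945, 0.327, -0.001]] [-0.2  0.7  0.2] 0.6829570956835095
```

View pics/w18.png

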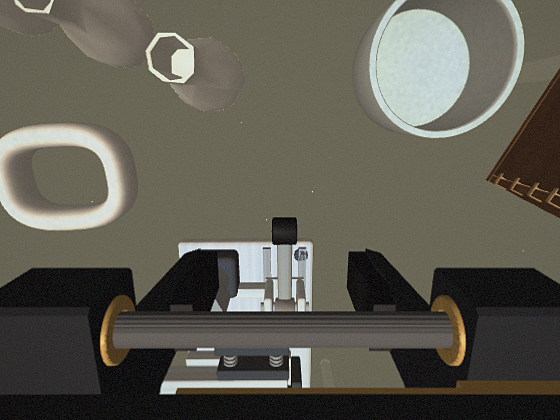

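Run:
```python
from h import *
c=ld('w18');s=bot.get_state();p=s['tool_pos'];T=R.from_rotvec(s['tool_rot']).as_matrix();print(p)
for q in [(284.5,219),(284.5,231),(284.5,243)]: print((T.T@(onz(c,q,55)-p)).round(1))
for th in [1.34,1.2,1.05,.9,.75,.6,.45,.3,.15,0,-.03]: print(th, round(68*(np.sin(th)-np.sin(1.34)),1), round(68*(np.cos(1.34)-np.cos(th)),1))
```

```text
[547.03568723 170.16816609 286.32213572]
[3.900e+00 2.000e-01 2.313e+02]
[-4.200e+00  2.000e-01  2.313e+02]
[-1.250e+01  2.000e-01  2.313e+02]
1.34 0.0 0.0
1.2 -2.8 -9.1
1.05 -7.2 -18.3
0.9 -12.9 -26.7
0.75 -19.8 -34.2
0.6 -27.8 -40.6
0.45 -36.6 -45.7
0.3 -46.1 -49.4
0.15 -56.0 -51.7
0 -66.2 -52.4
-0.03 -68.2 -52.4
```

Emit:
send_rows([
  [50, [-3, 0, 30], 0],
  [50, [-3, 0, 60], 0],
  [50, [-3, 0, 84], 0],
  [50, [-3, 0, 84], 0],
  [50, [-3, 0, 84], 0],
  [5, [-3, 0, 84], 0],
  [5, [-3, 0, 84], 0],
  [5, [-3, 0, 84], 0],
  [5, [-3, 0, 84], 0],
], newtons=25)

```text
t: 27.18
tool_pos: [548.6, 167.5, 203.0]
tool_rot: [1.818, 2.561, 0.003]
wrist_force: [1.5, 0.5, -0.4]
grip_width: 0.182
```

Run:
```python
from h import *
snap('w19'); cv2.imwrite('pics/sd11.png',cams.capture('side')[:,:,::-1]); crop('pics/sd11.png','pics/sd11c.png',200,150,330,250,6)
```

```text
27.175 [-0.381  0.925  0.008  1.857 -0.018  0.357 -0.024] [548.6 167.5 203. ] [[-0.33, 0.944, 0.0], [0.944, 0.33, 0.002]] [ 1.5  0.5 -0.4] 0.18167464386902804
```

View pics/w19.png

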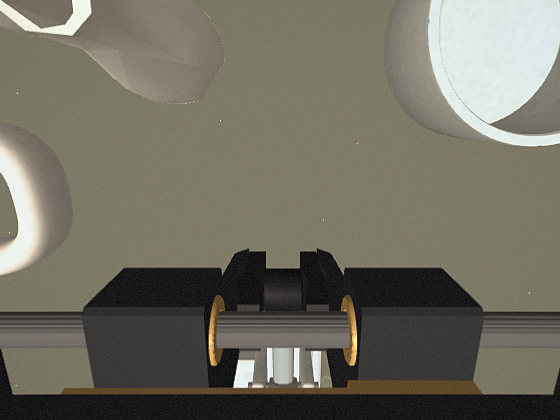

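View pics/sd11c.png

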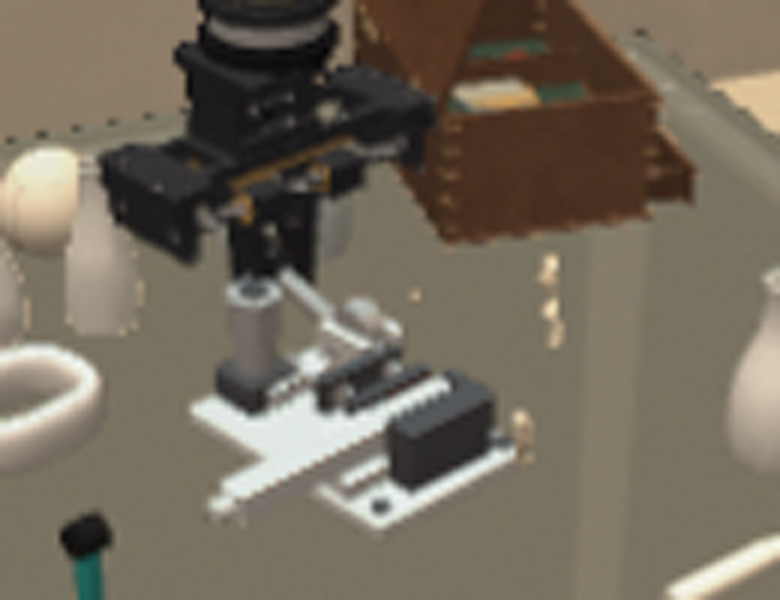

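Grip width is 16 mm, so the pads hold the lever grip. Next I swing it closed.

Emit:
send_rows([
  [5, [-1, 0, -4], 0],
  [5, [-3, 0, -9], 0],
  [5, [-7, 0, -18], 0],
  [5, [-13, 0, -27], 0],
  [5, [-20, 0, -34], 0],
  [5, [-28, 0, -41], 0],
  [5, [-37, 0, -46], 0],
  [5, [-46, 0, -49], 0],
  [5, [-56, 0, -52], 0],
  [5, [-62, 0, -52], 0],
  [5, [-66, 0, -52], 0],
  [5, [-68, 0, -52], 0],
  [5, [-69, 0, -52], 0],
  [5, [-69, 0, -52], 0],
])

```text
t: 29.02
tool_pos: [570.5, 105.1, 256.8]
tool_rot: [-1.815, -2.563, -0.008]
wrist_force: [-0.3, 6.6, 10.0]
grip_width: 0.179
```

Run:
```python
from h import *
snap('w20'); cv2.imwrite('pics/sd12.png',cams.capture('side')[:,:,::-1]); crop('pics/sd12.png','pics/sd12c.png',200,150,330,250,6)
```

```text
29.025 [-0.253  0.839 -0.013  1.824  0.011  0.475  0.067] [570.5 105.1 256.8] [[-0.332, 0.943, 0.004], [0.943, 0.332, 0.003]] [-0.3  6.6 10. ] 0.17903832148290746
```

View pics/sd12c.png

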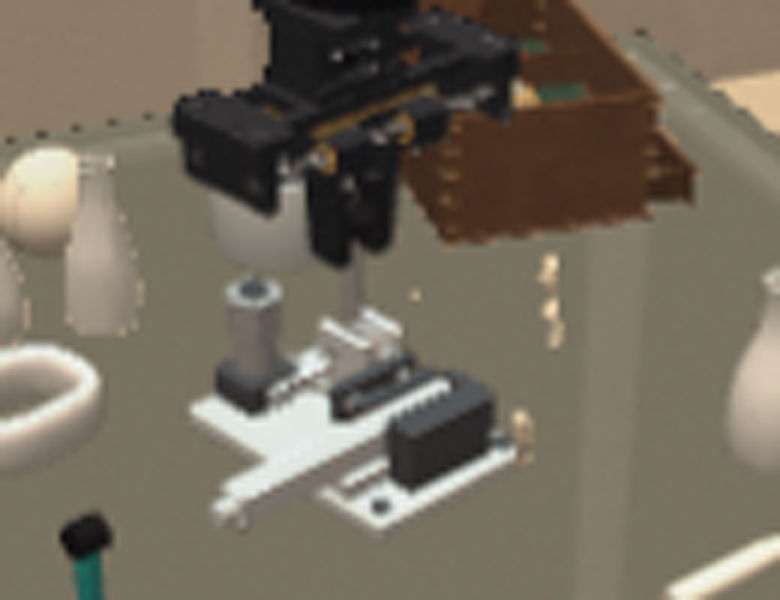

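Emit:
send_rows([
  [5, [-1, 0, 1], 0],
  [5, [-1, 0, 1], 0],
  [50, [0, 0, 0], 0],
  [50, [0, 0, 0], 0],
  [50, [0, 0, 0], 0],
  [50, [0, 0, -40], 0],
  [50, [-30, 0, -80], 0],
  [50, [-80, 0, -90], 0],
  [50, [-80, 0, -90], 0],
  [50, [-80, 0, -90], 0],
])

```text
t: 30.38
tool_pos: [596.5, 26.6, 344.1]
tool_rot: [-1.818, -2.56, 0.001]
wrist_force: [0.1, 0.1, -1.1]
grip_width: 0.571
```

Run:
```python
from h import *
snap('w21'); cv2.imwrite('pics/sd13.png',cams.capture('side')[:,:,::-1]); crop('pics/sd13.png','pics/sd13c.png',200,150,330,250,6)
crop('pics/w21.png','pics/w21c.png',170,20,350,250,2.6)
```

```text
30.375 [-0.106  0.725 -0.027  1.717  0.026  0.701  0.189] [596.5  26.6 344.1] [[-0.329, 0.944, 0.001], [0.944, 0.329, -0.001]] [ 0.1  0.1 -1.1] 0.5710461371211331
```

View pics/w21.png

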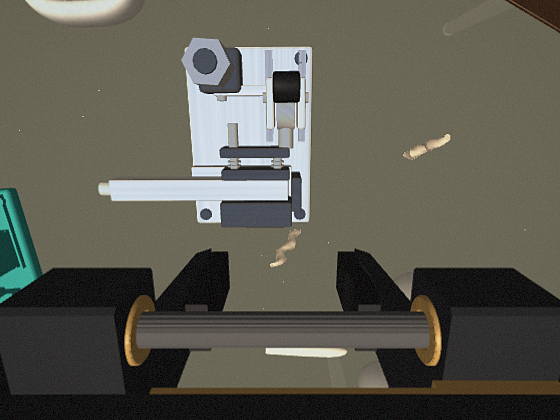

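View pics/sd13c.png

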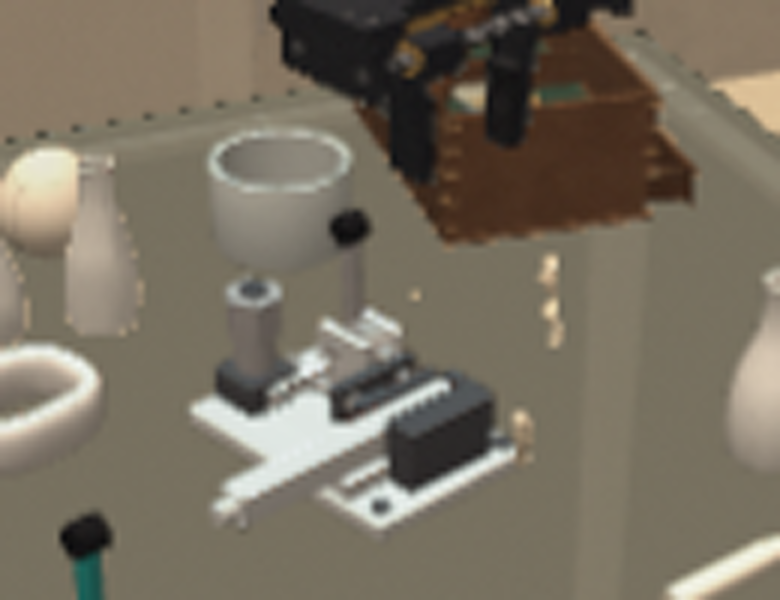

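Run:
```python
from h import *
crop('pics/w21.png','pics/w21c.png',180,60,330,235,4)
```

```text
(no output)
```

View pics/w21c.png

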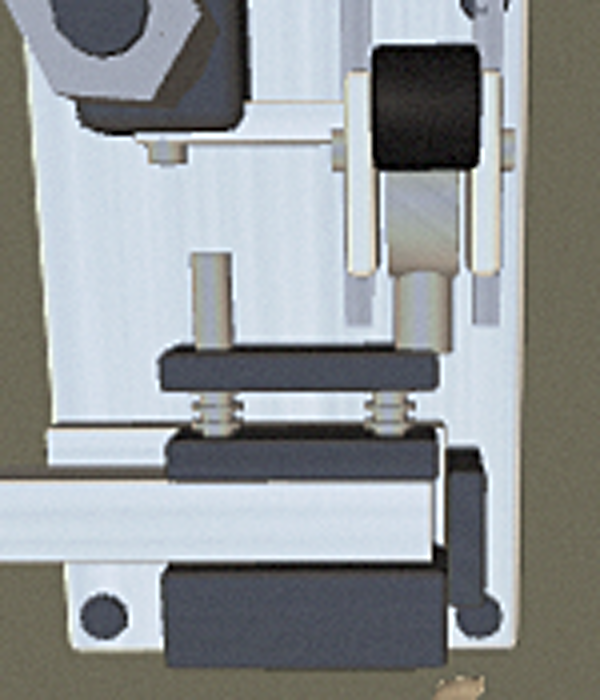

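Run:
```python
from h import *
th=.341
def v(q): d=q[:2]-[575,17.2];return np.round([d@[np.cos(th),np.sin(th)],d@[-np.sin(th),np.cos(th)]],1)
c=ld('w21');g=lambda x,y,z:v(onz(c,(180+x/4,60+y/4),z))
c1=ld('w1');g1=lambda x,y,z:v(onz(c1,(190+x/3,10+y/3),z))
print('hinge',g(338,150,38),g(508,150,38),'tip top/bot',g(426,46,106),g(426,107,106),g(426,168,106))
print('hinge0',g1(286,230,38),g1(390,230,38),'tip0',g1(351,150,106),g1(351,187,106),g1(351,225,106))
print('plate front/pad back/pad front',g(300,391,48),g(300,438,48),g(300,478,48)); print('start',g1(262,383,48),g1(262,428,48),g1(262,457,48))
print('bar end',g(434,520,42),'bar edges',g(250,481,42),g(250,562,42),'spigot-side',g(0,480,42),g(0,560,42),'stop',g(446,460,44),g(485,520,44),'jaw',g(300,570,48))
w7=ld('w7');g7=lambda x,y,z:v(onz(w7,(120+x/3,40+y/3),z))
print('open: padfront/back/plate',g7(518,270,48),g7(553,270,48),g7(611,270,48))
```

```text
hinge [ 8.2 82.7] [41.7 82.5] tip top/bot [24.9 94.5] [24.9 86. ] [24.9 77.3]
hinge0 [ 8.8 75. ] [41.6 74.3] tip0 [24.7 88.8] [24.7 80.2] [24.7 71.2]
plate front/pad back/pad front [ 0.2 36.7] [-0.  27.3] [-0.2 19.1]
start [ 0.1 28.6] [-0.2 14.3] [-0.5  5. ]
bar end [27.   8.9] bar edges [-11.1  17.4] [-11.8   0.1] spigot-side [-62.9  17.9] [-64.4   0.8] stop [29.4 21.9] [37.5  9.3] jaw [-0.8 -0.1]
open: padfront/back/plate [-0.8 24.2] [-0.2 32.8] [ 0.7 47.1]
```

Run:
```python
from h import *
cv2.imwrite('pics/scene1.png',cams.capture('scene')[:,:,::-1])
```

```text
(no output)
```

View pics/scene1.png

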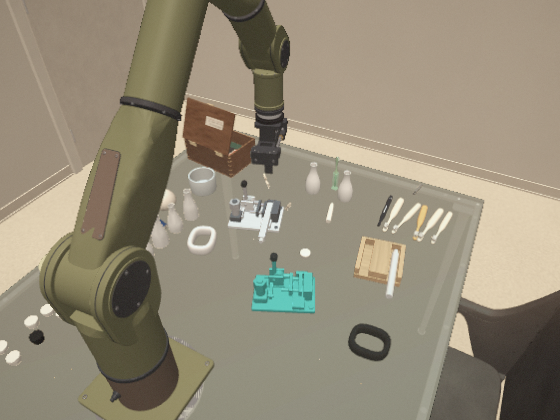

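The scene view shows the bar clamped at (263,222) with its spigot to the front. The rod is still in its groove at (392,270), and the bystanders in view are where they were. I'm handing in.

```bash
python3 -c "
from cell import bot
print(bot.get_state()['t']); print(bot.hand_in())"
```

```text
30.525
the job is handed in; nothing more can be done
None
```

The bar is clamped in the grey metal vise by its plain end, spigot to the front, and the job is handed in at 30.5 s of the 72 s allowed; no verdict was reported. I opened the lever and backed the nut off 1.34 rad to about 1.5. I then turned the bar half round, laid it on the table to regrip it nearer the spigot end, set it on the seat and flipped the lever closed.

**Last checks from the wrist camera, in the vise frame:**

| Check | Measured | Required |
|---|---|---|
| Lever | about 0 rad (±0.03) | below 0.12 rad |
| Pad pressed in | about 5 mm | 3 to 9 mm |
| Plain end, x | 27 mm | 21 to 34 mm |
| Plain end, y | about 9 mm | 4 to 24 mm |
| Bar out of square | about 0.01 rad | below 0.07 rad |

In the pictures the rod is still in its groove, the bystanders in view have not moved, and the gripper is clear of everything. The egg is partly hidden behind the arm in the last scene picture.

**What disagreed:**
- **Camera scale:** wrist-camera sizes came out about 2% small against the stated dimensions, and a vise fit with free height put it about 9 mm too low. I fixed its base at table height instead.
- **Pad depth:** the pad measured about 5 mm pressed in, where nut 1.5 should give 6 mm. This is still inside the allowed range.

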